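# Turn an engine mounting plate onto its stop in a drill jig

### The job

The alloy mounting plate lies askew on the drill jig with its notched corner on the locating peg. Turn it in place by pushing the opposite corner, keeping the notch on the peg, until its edge meets the stop screw, and press it there for a moment with about 10 N; then slide the keeper fully home over the plate's end. Never press the plate on peg or screw with more than 15 N, leave the plate there, and leave the wrench, bottle and bearing alone.

Things in the scene. Friction and masses are not known exactly. Their poses are not given: they have to be found in the camera images.
- jig: grey jig base, 250 (x) x 200 (y) x 15 mm, fixed to the bench; origin at the centre of its underside. Its top face, 15 mm above the bench, carries the peg, the stop block and the keeper. All jig dimensions below are in its x, y axes.
- peg: upright round steel peg, 10 mm diameter, 23 mm tall, rigid, fixed on the jig's top face at jig x -75, y -45 mm; origin at the centre of its foot. It sits in the plate's notch.
- stop: dark steel block, 24 x 20 x 16 mm, fixed on the jig's top face at jig x +30, y -88 mm; origin at the centre of its underside. A 10 mm round-nosed steel screw through it points to jig +y, its axis 6.5 mm above the jig's top face; the nose stands 16 to 44 mm ahead of this origin, set differently each time and not reported: find it by touch. The screw is locked and rigid.
- plate: loose alloy plate, 150 x 55 x 12 mm, about 0.26 kg, flat on the jig; spans own x -9 to +141, y -13 to +42 mm. Notch: open to -x at the corner, y -5 to +8, floor at x +5; a hook (y -13 to -5) lies below it. Origin on the underside, over the peg's foot when floor and hook bear on the peg. Starts turned 0.4 to 0.7 rad anticlockwise from above; home, it bears on the screw at own x 105, within 0.15 rad of the jig's x.
- push_edge (a point): on the plate's +y long edge, own x 125, y 42 mm, mid-thickness, near the corner opposite the notch: push about here, outboard of the stop screw, towards plate -y (clockwise about the peg), letting the fingers slide a little towards the notch so that friction drags the plate onto the peg. Use an upright finger face: a sloping one presses the plate down and jams it. It slides at 1 to 5 N.
- keeper (a joint): travel of the keeper along the jig's -x, m: 0 to 0.006 drawn back at the start, 0.03 fully home (end stop). A flat steel tongue 14 mm wide, 6 mm thick, at jig y -31, tip at x 78 mm when at 0; it passes 2.5 mm above the plate. It drags with about 2 N and stays where left. Its guide rises 22 mm above the jig's top face.
- keeper_knob (a point): centre of the top of the keeper's upright knob, 60 mm above the jig's top face: a post 12 mm in diameter with a cap 16 mm in diameter on its top 8 mm, 40 mm behind the tongue's tip (towards jig +x). Push or pinch it to slide the keeper; it moves with the keeper.
- wrench: bystander: loose open-ended wrench, 180 mm long, lying on the bench; origin near its middle
- oil_bottle: bystander: black oil bottle, 64 mm diameter, 150 mm tall, upright; origin at the centre of its base
- bearing: bystander: steel bearing ring, 64 mm outside diameter, 18 mm tall, lying flat; origin at the centre of its underside
Not all that is in view belongs to the job. Leave any orange or yellow look-alike of the plate alone.

How it is judged:
By the outcome, as a careful person would: the job done as asked, in the order asked, and still so for the second after the job is handed in, with the robot touching nothing.
It also fails if it takes over 72 s, if anything falls off the work surface, if the arm or the gripper's body presses on something with over 40 N, if the wrist force passes 120 N, or if a joint passes its speed limit or range.

### The arm

A 6-joint arm with a two-finger parallel gripper is mounted at the origin on the work surface. World frame = base frame: x ahead of the robot, y to its left, z up, the work surface at z = 0. Lengths are in m, angles in degrees, forces in N, time in s.
With the tool pointing down it reaches from about 0.35 to 0.875 m from the base axis. Payload 4.2 kg.
Tool frame: the origin (TCP) lies at the very end of the fingers, on their centre line; the grasp point (between the pads) lies 19 mm behind it; z points along the fingers, y is the direction in which the jaws open and shut (so a half turn about z gives the same grasp; the last joint's range is limited). The gripper opens to 87 mm and grips with 3 to 60 N. Pads are 19 mm wide; open, the fingers measure 117 mm over their backs; the gripper's body (75 mm by 190 mm) begins 51 mm behind the grasp point.
Start: joints at [89.187, 22.042, 0.453, 0, -68.411, -14.817], TCP at [0.168, 0.602, 0.197] pointing down, gripper open.
Joint ranges: [-179.83, 179.83], [-69.29, 118.12], [-61.27, 80.66], [-181.25, 117.63], [-171.15, -9.14], [-177.46, 177.46]. Speed limits (degrees/s): [159.86, 159.86, 180, 180, 180, 180].

### API

Orientations are given as a 3x3 rotation matrix whose columns are the frame's x, y, z axes.
In Python, from station import r, imaging gives the robot as it stands. The module is installed in compiled form; this text tells all that it offers.
- The arm moves only by the tool move_arm, never from a script. Its argument "motion" is one flat list of numbers, 7 for each row, row after row: the shift along the tool's x, y, z in units of 40 mm (1.0 is 40 mm), then the turn, a rotation vector about the tool's x, y, z in units of 5 degrees (1.0 is 5 degrees), then the gripper's target within -1 to 1 (shut at 1, half-way at 0, fully open at -1). In form: [dx, dy, dz, wx, wy, wz, gripper, dx, dy, dz, wx, wy, wz, gripper, ...]. A call has 1 to 20 rows; each row is the pose to reach, as a shift and turn from the pose measured when the call began, along the tool's axes at that moment; what a row does not reach only later rows make up. A row lasts 1/12 s, in which the tool goes at most 41.7 mm and 7.16 degrees, less where a joint would pass 70% of its speed; a pose out of reach is approached as far as the arm can. A call with a gripper value outside its range is refused whole. The fingers move at their own pace and stop on an object; the grip force is fixed at half the most. Time passes only in rows, so rows that repeat a pose let the fingers close. It gives the time, the measured TCP pose, the force and the opening at its end, in the units of the state.
- r.sense(): the state, without advancing time (a new reading comes with each control period).
- imaging.capture(name): name is "side" or "top" or "wrist"; returns the picture (420x560x3 uint8, blue, green, red); there is no depth.
- imaging.camera_params(name): a dict with "intrinsics" (3x3 intrinsics, pixels), "k1" (the pictures are not rectified: a ray, as slopes to the right and down, at radius r is drawn at 1 + k1 r^2 times it, then the intrinsics apply), "world_from_camera" (4x4, takes a point from camera to world coordinates). Camera axes: x right, y down, z forward; pixel columns grow to the right and rows downward; lengths in m; the calibration is good to about 2 mm. A picture is of the moment at which its call begins: read the wrist's pose just before it. camera_params takes no time and is no camera call; for the wrist camera it gives the pose at the moment of the call.
- r.finish_job(): hands the job in, once; it reports no verdict.
The state is a dict: "time_s": time; "joints": joint angles; "joint_velocities": joint speeds; "effort": joint torques, N m; "tcp_pos": TCP position; "ee_rot": TCP orientation; "wrist_force": force on the tool from outside, world axes, zero at the start; "moment": the same for the moment, N m; "gripper_width": opening from 0.0 (shut) to 1.0 (fully open).
Only numpy, scipy, OpenCV 4.12 (cv2) and the standard library are available. Lean on these libraries where they do the work, as an engineer would, in place of code of your own. Each camera call takes 0.05 s, during which the arm holds its last target.

## Working session

There is one attempt and no reset: what is moved stays moved. The work goes in short steps, Python scripts to look and compute and a tool call to move; the robot and the scene stay as the last step left them, time stands still between calls to the robot, and variables do not carry over. Pictures are saved under pics/ and viewed, and the job is handed in when it is done.

Besides the shell and the picture viewer there is one more tool, called after "Call:" by a JSON object that holds its "name" and its "arguments", one argument or row to a line. move_arm: Moves the arm, as the interface text tells. Its arguments: {"type":"object","properties":{"motion":{"type":"array","items":{"type":"number"}}},"required":["motion"]}

```bash
mkdir -p pics; ls; python3 - <<'E'
from station import r, imaging
import cv2
s=r.sense()
for k,v in s.items(): print(k,v)
for n in ["side","top","wrist"]:
    p=imaging.camera_params(n); print(n,p)
    cv2.imwrite(f"pics/{n}0.png",imaging.capture(n))
E
```

```text
pics
time_s 0.0
joints [ 8.91852850e+01  2.20891759e+01  3.77930706e-01 -2.87667483e-02
 -6.84120256e+01 -1.48163104e+01]
joint_velocities [-0.02635437 -0.03747565 -0.04157444 -0.09143018  0.00868808 -0.05147944]
effort [-5.59770751e-05 -3.90669858e+01  1.87403512e+01  4.21979383e+00
  1.09448718e-02 -1.98202406e-04]
tcp_pos [0.16821112 0.60123368 0.19636433]
ee_rot [[ 9.62966906e-01 -2.69619158e-01 -4.97399849e-04]
 [-2.69619598e-01 -9.62964523e-01 -2.14458159e-03]
 [ 9.92418727e-05  2.19926984e-03 -9.99997577e-01]]
wrist_force [-0.35358945  0.56180138  0.73630009]
moment [0.02825708 0.01722866 0.02834763]
gripper_width 1.0009440371305571
side {'intrinsics': array([[381.81411022,   0.        , 277.64191763],
       [  0.        , 381.81411022, 208.58222133],
       [  0.        ,   0.        ,   1.        ]]), 'k1': -0.06460684595150941, 'world_from_camera': array([[ 0.97512421, -0.16005483,  0.15334675,  0.45664548],
       [-0.22137488, -0.66818636,  0.71029582, -0.78991737],
       [-0.01122207, -0.72657377, -0.68699682,  0.83187435],
       [ 0.        ,  0.        ,  0.        
[... 257 characters left out ...]
714, -0.98143334,  0.19130596,  0.42157427],
       [-0.99965456,  0.01782776,  0.01931138, -0.02211151],
       [-0.02236339, -0.19097324, -0.98134046,  1.19634391],
       [ 0.        ,  0.        ,  0.        ,  1.        ]])}
wrist {'intrinsics': array([[348.18904461,   0.        , 280.71221796],
       [  0.        , 348.18904461, 208.95244652],
       [  0.        ,   0.        ,   1.        ]]), 'k1': 0.009649597905276896, 'world_from_camera': array([[-0.27030733, -0.93250827, -0.23950424,  0.23294465],
       [-0.96277314,  0.26215901,  0.06588271,  0.58333846],
       [ 0.00135202,  0.24839683, -0.96865741,  0.38459428],
       [ 0.        ,  0.        ,  0.        ,  1.        ]])}
```

View pics/top0.png

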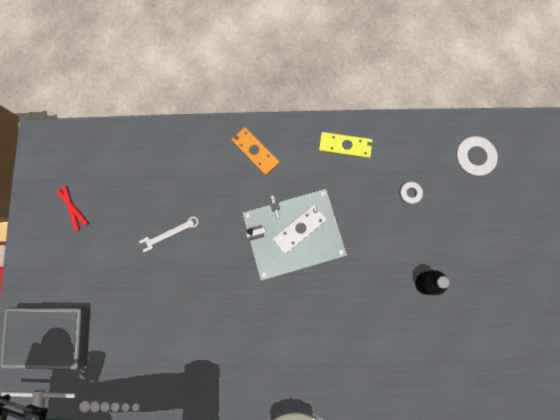

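View pics/side0.png

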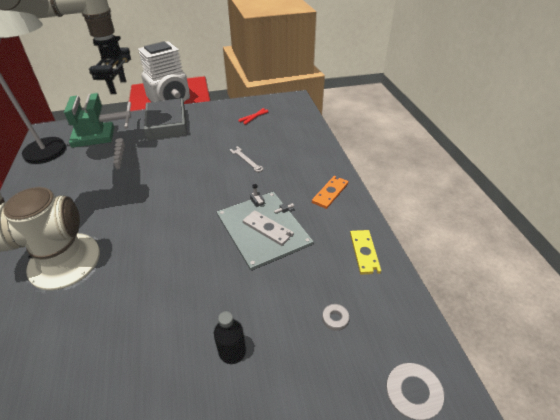

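View pics/wrist0.png

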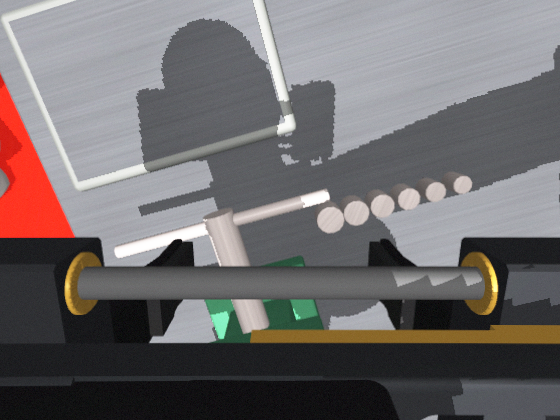

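The top view shows the jig at about (295,235) with the pale plate on it at (300,228). The orange plate (255,150) and yellow plate (346,145) lie off the jig and are look-alikes. The wrench is at (170,233), the bottle at (432,282) and the bearing at (412,192). Next I'll enlarge the jig.

```bash
cat > h.py <<'E'
import numpy as np, cv2
from station import r, imaging
def ray(p,uv):
    K=p["intrinsics"];k=p["k1"];T=p["world_from_camera"]
    d=(np.array(uv,float)-K[:2,2])/np.array([K[0,0],K[1,1]])
    s=d.copy()
    for _ in range(30): s=d/(1+k*(s@s))
    return T[:3,3],T[:3,:3]@np.array([s[0],s[1],1])
def onz(p,uv,z):
    o,d=ray(p,uv); return (o+d*(z-o[2])/d[2])
def proj(p,X):
    K=p["intrinsics"];k=p["k1"];T=p["world_from_camera"]
    c=T[:3,:3].T@(np.array(X)-T[:3,3]); s=c[:2]/c[2]; s=s*(1+k*(s@s))
    return K[:2,:2]@s+K[:2,2]
def tri(p1,u1,p2,u2):
    o1,d1=ray(p1,u1);o2,d2=ray(p2,u2)
    A=np.stack([d1,-d2],1);t=np.linalg.lstsq(A,o2-o1,rcond=None)[0]
    a=o1+d1*t[0];b=o2+d2*t[1];return (a+b)/2,np.linalg.norm(a-b)
E
python3 - <<'E'
import cv2
t=cv2.imread('pics/top0.png')[180:290,230:360]
cv2.imwrite('pics/topc.png',cv2.resize(t,None,fx=6,fy=5.45,interpolation=cv2.INTER_CUBIC))
t=cv2.imread('pics/side0.png')[175:275,205:325]
cv2.imwrite('pics/sidec.png',cv2.resize(t,None,fx=6,fy=6,interpolation=cv2.INTER_CUBIC))
E
```

```text
(no output)
```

View pics/topc.png

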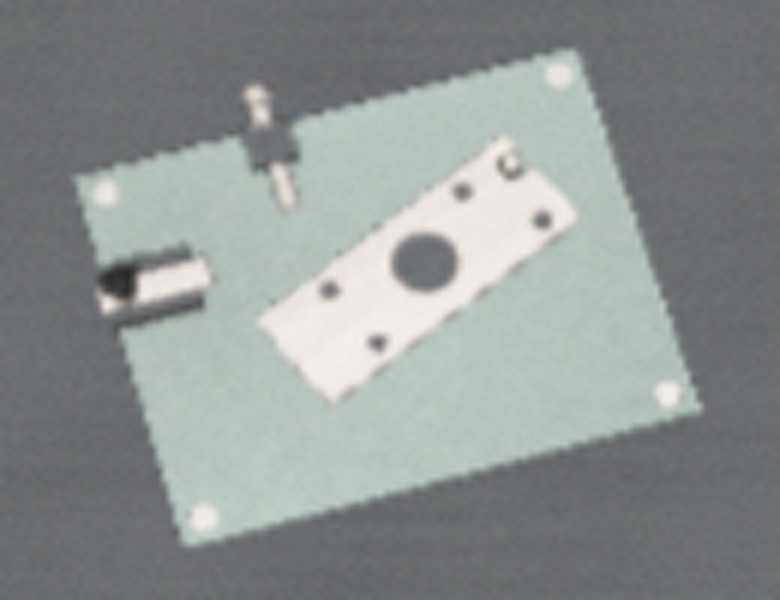

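View pics/sidec.png

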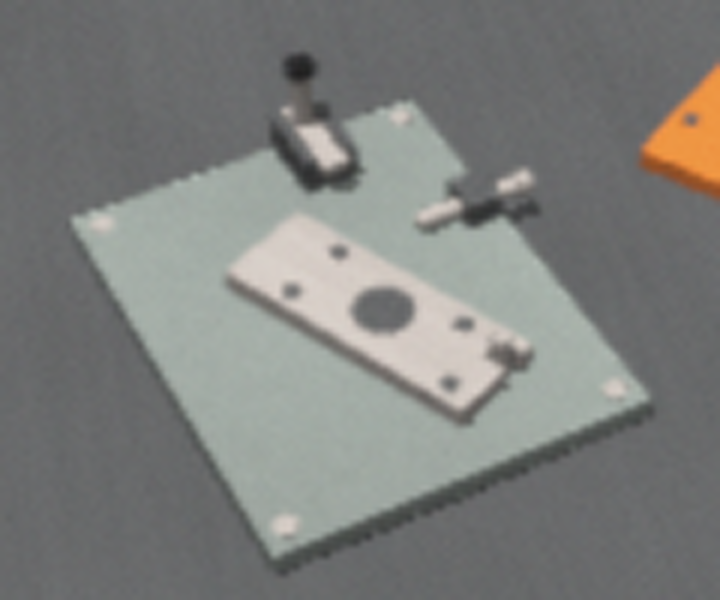

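```bash
cat > fit.py <<'E'
from h import *
def go():
    for n in ["top","side"]:
        p=imaging.camera_params(n); im=cv2.imread(f"pics/{n}0.png")
        hsv=cv2.cvtColor(im,cv2.COLOR_BGR2HSV)
        m=((hsv[...,0]>60)&(hsv[...,0]<100)&(hsv[...,1]>15)&(hsv[...,2]>120)).astype(np.uint8)
        m=cv2.morphologyEx(m,cv2.MORPH_CLOSE,np.ones((3,3)))
        c=max(cv2.findContours(m,cv2.RETR_EXTERNAL,cv2.CHAIN_APPROX_NONE)[0],key=cv2.contourArea)
        c=cv2.convexHull(c)[:,0]
        W=np.array([onz(p,u,0.015)[:2] for u in c])*1000
        rc=cv2.minAreaRect(W.astype(np.float32)); print(n,rc,cv2.boxPoints(rc).tolist())
        # plate: bright low-sat in jig
        x,y,w,h=cv2.boundingRect(c)
        m2=np.zeros_like(m); 
        m2[y:y+h,x:x+w]=((hsv[...,1]<22)&(hsv[...,2]>150))[y:y+h,x:x+w]
        for c2 in cv2.findContours(m2,cv2.RETR_EXTERNAL,cv2.CHAIN_APPROX_NONE)[0]:
            if cv2.contourArea(c2)>300:
                W=np.array([onz(p,u,0.027)[:2] for u in cv2.convexHull(c2)[:,0]])*1000
                rc=cv2.minAreaRect(W.astype(np.float32)); print(n,'plate',rc,cv2.boxPoints(rc).tolist())
go()
E
python3 fit.py
python3 - <<'E'
from h import *
p=imaging.camera_params('top')
f=lambda a,b:(230+a/6,180+b/5.4545)
for c in [(75,177),(577,48),(700,408),(185,545)]: print('corner',onz(p,f(*c),.015)*1000)
q=imaging.camera_params('side')
g=lambda a,b:(205+a/6,175+b/6)
for c in [(412,100),(650,405),(275,560),(72,218)]: print('side corner',onz(q,g(*c),.015)*1000)
print('knob',tri(p,f(120,280),q,g(299,66)))
print('peg top',tri(p,f(513,160),q,g(524,348)))
E
```

```text
top ((578.4026489257812, -6.2858428955078125), (201.2824249267578, 250.3176727294922), 14.93026065826416) [[448.9127197265625, 88.71813201904297], [513.4053955078125, -153.1488494873047], [707.892578125, -101.2898178100586], [643.39990234375, 140.57716369628906]]
top plate ((577.365478515625, -5.848968505859375), (197.136962890625, 246.26502990722656), 15.286887168884277) [[449.8204040527344, 86.93904113769531], [514.7487182617188, -150.6125946044922], [704.9105224609375, -98.63697814941406], [639.9822387695312, 138.91465759277344]]
side ((-136.54151916503906, 971.4832763671875), (151.2606658935547, 31.14417266845703), 89.82247161865234) [[-152.3478546142578, 895.901611328125], [-121.20384216308594, 895.8050537109375], [-120.73518371582031, 1047.06494140625], [-151.8791961669922, 1047.1614990234375]]
corner [641.11552403 138.39592564  15.        ]
corner [ 705.71271124 -101.42116931   15.        ]
corner [ 516.17355788 -152.80280636   15.        ]
corner [450.69422368  86.26890704  15.        ]
side corner [644.16094711 136.16053402  15.        ]
side corner [ 706.66390786 -105.99622798   15.        ]
side corner [ 517.54748073 -155.81519495   15.        ]
side corner [453.17023966  86.39065029  15.        ]
knob (array([0.57918298, 0.10990028, 0.07315705]), np.float64(0.00148407517983987))
peg top (array([ 0.64905707, -0.0691763 ,  0.02859691]), np.float64(0.010330327791090272))
```

The jig fit agrees between both cameras: centre about (0.579, -0.008), jig x axis at 104.9°. I'll close the gripper and move up beside the jig for a close wrist view.

Call:
{"name": "move_arm", "arguments": {
  "motion": [0.23, 0.25, -0.6, 0, 0, -0.1, 1, 0.7, 0.76, -0.6, 0, 0, -0.3, 1, 1.28, 1.39, -0.6, 0, 0, -0.56, 1, 1.98, 2.14, -0.6, 0, 0, -0.87, 1, 2.67, 2.9, -0.6, 0, 0, -1.17, 1, 3.37, 3.65, -0.6, 0, 0, -1.48, 1, 4.07, 4.41, -0.6, 0, 0, -1.79, 1, 4.77, 5.17, -0.6, 0, 0, -2.1, 1, 5.47, 5.92, -0.6, 0, 0, -2.4, 1, 6.16, 6.68, -0.6, 0, 0, -2.7, 1, 6.86, 7.43, -0.6, 0, 0, -3.0, 1, 7.56, 8.19, -0.6, 0, 0, -3.3, 1, 8.26, 8.95, -0.6, 0, 0, -3.6, 1, 8.96, 9.7, -0.6, 0, 0, -3.9, 1, 9.65, 10.46, -0.6, 0, 0, -4.2, 1, 10.23, 11.09, -0.6, 0, 0, -4.5, 1, 10.82, 11.72, -0.6, 0, 0, -4.7, 1, 11.28, 12.22, -0.6, 0, 0, -4.9, 1, 11.63, 12.6, -0.6, 0, 0, -5.1, 1, 11.63, 12.6, -0.6, 0, 0, -5.1, 1]
}}

```text
time_s: 1.82
tcp_pos: [0.4813, -0.0119, 0.2209]
ee_rot: [[0.986, 0.167, -0.001], [0.167, -0.986, -0.002], [-0.002, 0.002, -1.0]]
wrist_force: [0.3, 0.6, 0.4]
gripper_width: 0.003
```

```bash
python3 - <<'E'
from h import *
import pickle
s=r.sense();print(s['time_s'],s['tcp_pos'],s['joints'],s['wrist_force'],s['gripper_width'])
p=imaging.camera_params('wrist');im=imaging.capture('wrist')
pickle.dump(p,open('w1.pkl','wb'));cv2.imwrite('pics/w1.png',im)
cv2.imwrite('pics/w1b.png',cv2.resize(im,(800,600),interpolation=cv2.INTER_CUBIC))
E
```

```text
1.8167 [ 0.4812671  -0.01192143  0.22091843] [ 18.04771937   6.91815072 -16.73329842   0.1198994  -66.46131703
  81.54579673] [0.33779191 0.55442543 0.4395358 ] 0.003442447860212573
```

View pics/w1b.png

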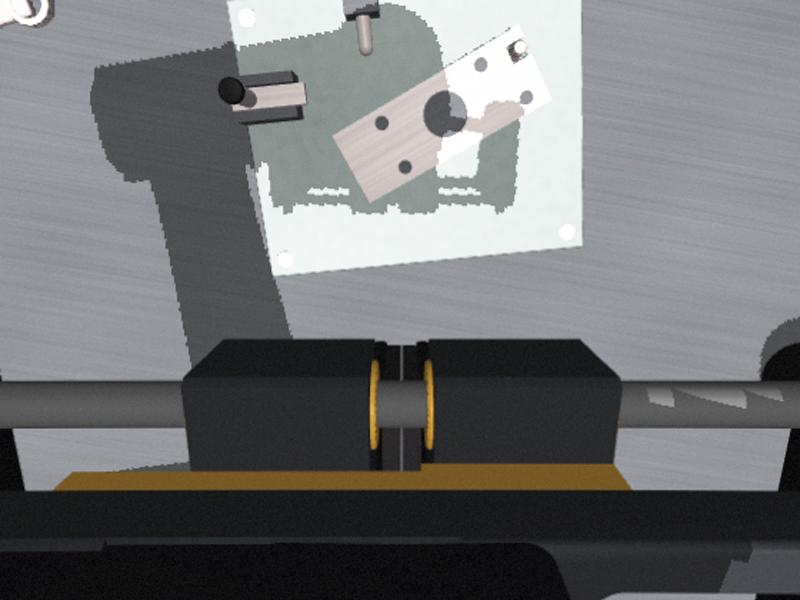

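The wrist view (800x600 scale) shows the plate's far end at (333,135)/(369,203), the peg at (518,48), the screw nose at (367,55), the knob cap at (231,90) and the tongue tip at (305,94).

```bash
python3 - <<'E'
from h import *
import pickle
p=pickle.load(open('w1.pkl','rb'))
f=lambda a,b:((a+.5)*.7-.5,(b+.5)*.7-.5)
P=lambda a,b,z:onz(p,f(a,b),z)[:2]*1000
cor={k:P(*v,27) if 0 else onz(p,f(*v),.027)[:2]*1000 for k,v in dict(A141m13=(333,135),B141p42=(369,203),Cm9p42=(551,100),Dm9m13=(519,25)).items()}
print(cor)
print('len',np.linalg.norm(cor['B141p42']-cor['Cm9p42']),'wid',np.linalg.norm(cor['B141p42']-cor['A141m13']))
peg=onz(p,f(519,46),.038)[:2]*1000;print('peg',peg)
j1,j2=[onz(p,f(*v),.015)[:2]*1000 for v in [(273,275),(582,245)]]
print('jig corners',j1,j2,np.linalg.norm(j1-j2)); d=j1-j2;a=np.arctan2(d[1],d[0]);print('jig ang',np.degrees(a))
ex=np.array([np.cos(a),np.sin(a)]);ey=np.array([-ex[1],ex[0]])
c=(j1+j2)/2-100*ey;print('centre',c)
print('peg from jig',c-75*ex-45*ey)
nose=onz(p,f(367,55),.0215)[:2]*1000;J=lambda w:((w-c)@ex,(w-c)@ey);print('nose jig',J(nose))
knob=onz(p,f(231,90),.075)[:2]*1000;print('knob',knob,J(knob));tip=onz(p,f(306,95),.0355)[:2]*1000;print('tip',J(tip))
for k in cor:print(k,J(cor[k]))
d=cor['B141p42']-cor['Cm9p42'];print('plate th',np.arctan2(d[1],d[0])-a)
E
```

```text
{'A141m13': array([564.04299073,  52.32383121]), 'B141p42': array([520.18988633,  19.0843839 ]), 'Cm9p42': array([613.73302996, -98.79731683]), 'Dm9m13': array([657.23446783, -65.14927283])}
len 150.48725889135255 wid 55.02686273637652
peg [641.55628478 -66.19797947]
jig corners [449.87730858  87.44318813] [ 514.97842488 -152.29537546] 248.42047865253738
jig ang 105.19234134692165
centre [578.93301996  -6.22007529]
peg from jig [642.0148527  -66.80623194]
nose jig (np.float64(29.785128867885213), np.float64(-52.73577245231459))
knob [577.73282895 111.88928781] (np.float64(114.29614411690561), np.float64(-29.79351521865718))
tip (np.float64(74.63492823228934), np.float64(-28.500925802934336))
A141m13 (np.float64(60.39997047072824), np.float64(-0.9723813634472354))
B141p42 (np.float64(39.81434351065052), np.float64(50.05885990372698))
Cm9p42 (np.float64(-98.46150583062018), np.float64(-9.322994038223786))
Dm9m13 (np.float64(-77.38940420561353), np.float64(-60.121935910644666))
plate th 0.40562945904180725
```

The measurements fit: the plate measures 150.5 x 55.0 mm at 0.406 rad, the nose is at about jig y -53, and the knob shows travel of about 4 mm. Now I'll descend with a standoff beside the push edge.

Call:
{"name": "move_arm", "arguments": {
  "motion": [0.2, 0.1, 0.3, 0, 0, 0, 1, 0.45, 0.2, 0.9, 0, 0, 0, 1, 0.735, 0.35, 1.6, 0, 0, 0, 1, 0.735, 0.35, 2.4, 0, 0, 0, 1, 0.735, 0.35, 3.2, 0, 0, 0, 1, 0.735, 0.35, 3.9, 0, 0, 0, 1, 0.735, 0.35, 4.5, 0, 0, 0, 1, 0.735, 0.35, 4.85, 0, 0, 0, 1, 0.735, 0.35, 5.05, 0, 0, 0, 1, 0.735, 0.35, 5.05, 0, 0, 0, 1, 0.735, 0.35, 5.05, 0, 0, 0, 1]
}}

```text
time_s: 2.78
tcp_pos: [0.5118, -0.0194, 0.0193]
ee_rot: [[0.986, 0.169, -0.001], [0.169, -0.986, -0.002], [-0.001, 0.002, -1.0]]
wrist_force: [0.0, 0.7, 0.7]
gripper_width: 0.007
```

```bash
python3 - <<'E'
from h import *
import pickle
s=r.sense();print(s['time_s'],s['tcp_pos'],s['wrist_force'],s['moment'])
p=imaging.camera_params('wrist');im=imaging.capture('wrist')
pickle.dump(p,open('w2.pkl','wb'));cv2.imwrite('pics/w2.png',im)
cv2.imwrite('pics/w2b.png',cv2.resize(im,(800,600),interpolation=cv2.INTER_CUBIC))
E
```

```text
2.7833 [ 0.51184685 -0.01935181  0.01928279] [0.03831707 0.73117603 0.73697262] [ 0.00577631 -0.04308907 -0.01067769]
```

View pics/w2b.png

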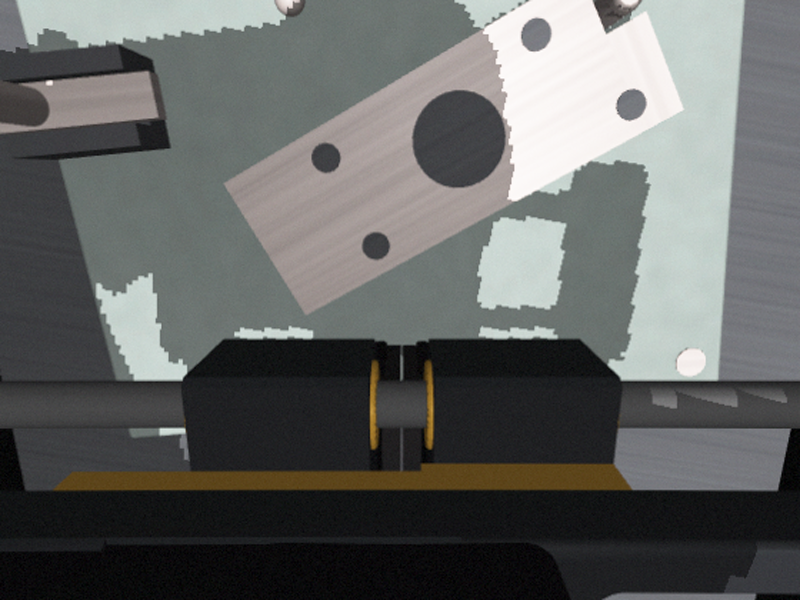

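Call:
{"name": "move_arm", "arguments": {
  "motion": [0.1, -0.05, 0, 0, 0, 0, 1, 0.2, -0.09, 0, 0, 0, 0, 1, 0.25, -0.11, 0, 0, 0, 0, 1, 0.25, -0.11, 0, 0, 0, 0, 1]
}}

```text
time_s: 3.17
tcp_pos: [0.5227, -0.0128, 0.0206]
ee_rot: [[0.986, 0.169, 0.002], [0.169, -0.986, -0.001], [0.002, 0.001, -1.0]]
wrist_force: [0.3, -0.4, -0.5]
gripper_width: 0.003
```

Call:
{"name": "move_arm", "arguments": {
  "motion": [0.04, -0.02, 0, 0, 0, 0, 1, 0.08, -0.04, 0, 0, 0, 0, 1, 0.08, -0.04, 0, 0, 0, 0, 1]
}}

```text
time_s: 3.42
tcp_pos: [0.526, -0.0105, 0.0207]
ee_rot: [[0.986, 0.169, 0.003], [0.169, -0.986, -0.001], [0.003, 0.001, -1.0]]
wrist_force: [0.3, -0.1, -0.2]
gripper_width: 0.007
```

Call:
{"name": "move_arm", "arguments": {
  "motion": [0.04, -0.02, 0, 0, 0, 0, 1, 0.08, -0.04, 0, 0, 0, 0, 1, 0.08, -0.04, 0, 0, 0, 0, 1]
}}

```text
time_s: 3.67
tcp_pos: [0.5293, -0.0082, 0.0207]
ee_rot: [[0.986, 0.169, 0.003], [0.169, -0.986, -0.001], [0.003, 0.002, -1.0]]
wrist_force: [-0.7, 0.6, -0.6]
gripper_width: 0.003
```

Call:
{"name": "move_arm", "arguments": {
  "motion": [0.04, -0.02, 0.05, 0, 0, 0, 1, 0.08, -0.04, 0.06, 0, 0, 0, 1, 0.08, -0.04, 0.06, 0, 0, 0, 1]
}}

```text
time_s: 3.92
tcp_pos: [0.5324, -0.006, 0.0181]
ee_rot: [[0.986, 0.169, 0.003], [0.169, -0.986, -0.001], [0.003, 0.002, -1.0]]
wrist_force: [0.5, -0.2, 0.2]
gripper_width: 0.004
```

Call:
{"name": "move_arm", "arguments": {
  "motion": [0.04, -0.02, 0.02, 0, 0, 0, 1, 0.08, -0.04, 0.02, 0, 0, 0, 1, 0.08, -0.04, 0.02, 0, 0, 0, 1]
}}

```text
time_s: 4.17
tcp_pos: [0.5357, -0.0037, 0.0172]
ee_rot: [[0.986, 0.17, 0.003], [0.17, -0.986, -0.001], [0.003, 0.002, -1.0]]
wrist_force: [-0.1, 0.1, -0.1]
gripper_width: 0.006
```

```bash
python3 - <<'E'
from h import *
import pickle
s=r.sense();print(s['time_s'],s['tcp_pos'],s['wrist_force'],s['moment'])
p=imaging.camera_params('wrist');im=imaging.capture('wrist')
pickle.dump(p,open('w3.pkl','wb'));cv2.imwrite('pics/w3.png',im)
cv2.imwrite('pics/w3b.png',cv2.resize(im,(800,600),interpolation=cv2.INTER_CUBIC))
s=imaging.capture('side');cv2.imwrite('pics/s3.png',cv2.resize(s[160:280,200:330],None,fx=6,fy=5,interpolation=cv2.INTER_CUBIC))
E
```

```text
4.1667 [ 0.5356726  -0.00368076  0.01723278] [-0.06269613  0.08434472 -0.08332257] [ 0.01206088 -0.0146927   0.01726779]
```

View pics/w3b.png

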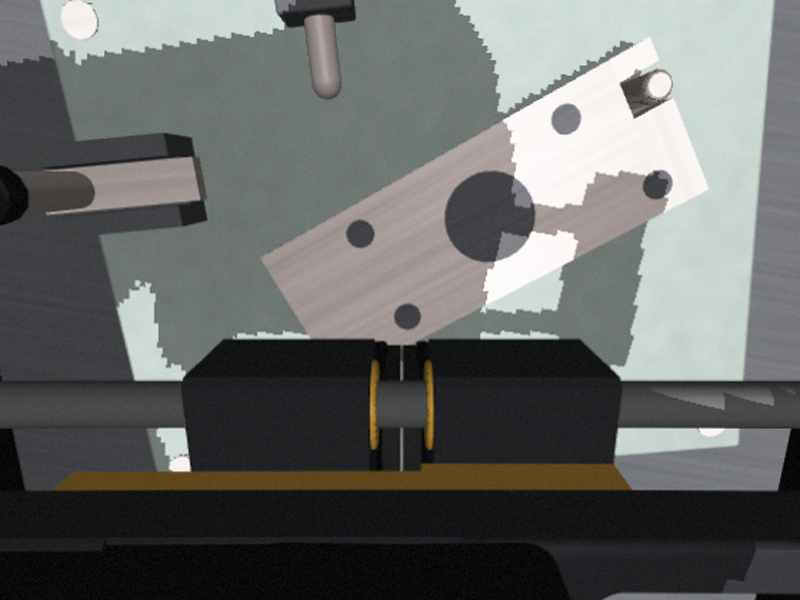

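View pics/s3.png

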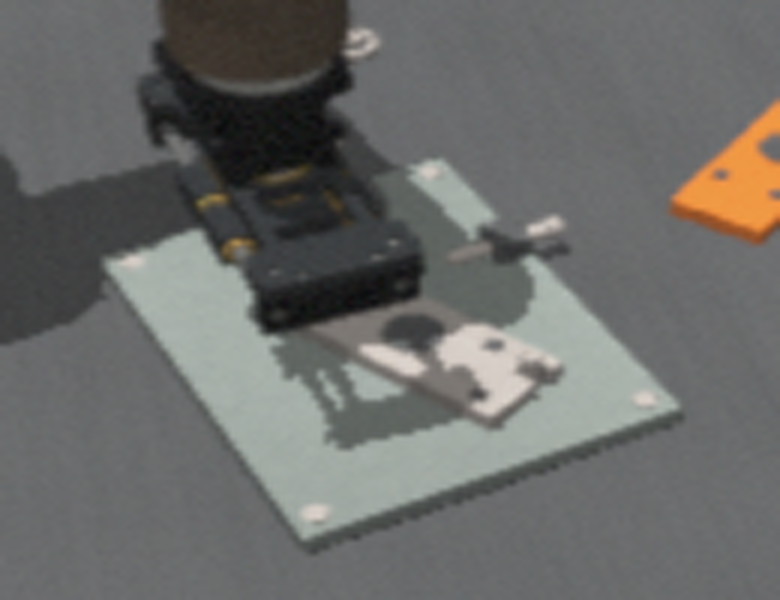

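```bash
cat > m.py <<'E'
from h import *
import pickle,sys
def meas(pk,cor,peg=None):
    p=pickle.load(open(pk,'rb'))
    f=lambda a,b:((a+.5)*.7-.5,(b+.5)*.7-.5)
    a=np.radians(105.05);ex=np.array([np.cos(a),np.sin(a)]);ey=np.array([-ex[1],ex[0]]);c=np.array([578.8,-6.4])
    pegW=c-75*ex-45*ey
    J=lambda w:np.array([(w-pegW)@ex,(w-pegW)@ey])
    if peg: print('peg img, rel', J(onz(p,f(*peg),.038)[:2]*1000))
    own=np.array([k for k in cor],float);W=np.array([J(onz(p,f(*v),.027)[:2]*1000) for v in cor.values()])
    A,B=own-own.mean(0),W-W.mean(0)
    th=np.arctan2((A[:,0]*B[:,1]-A[:,1]*B[:,0]).sum(),(A*B).sum())
    R=np.array([[np.cos(th),-np.sin(th)],[np.sin(th),np.cos(th)]])
    t=W.mean(0)-R@own.mean(0)
    print('theta',th,'origin rel peg (jig)',t,'res',np.abs(W-(own@R.T+t)).max())
    return th,t
E
python3 - <<'E'
from m import *
meas('w1.pkl',{(141,-13):(333,135),(141,42):(369,203),(-9,42):(551,100),(-9,-13):(519,25)},(519,46))
meas('w2.pkl',{(141,-13):(225,184),(141,42):(306,314),(-9,42):(683,108)},(623,0))
meas('w3.pkl',{(141,-13):(262,258),(-9,42):(708,188),(-9,-13):(655,38)},(657,83))
E
```

```text
peg img, rel [ 0.95770075 -0.07646336]
theta 0.40600147533884423 origin rel peg (jig) [1.3346982  0.30101775] res 0.5440775686410859
peg img, rel [2.13727033 2.60972744]
theta 0.41292440561472105 origin rel peg (jig) [ 1.79841756 -0.14857549] res 0.2868467217963371
peg img, rel [0.83597412 0.14636612]
theta 0.40786462680012486 origin rel peg (jig) [0.80318716 0.43612108] res 1.1080602607511563
```

```bash
python3 - <<'E'
from m import *
p=pickle.load(open('w3.pkl','rb'))
t=np.array([.53567,-.00368,.01723]);x=np.array([.986,.17,0]);y=np.array([.17,-.986,0])
for d in [(0,0,0),(9.5,0,0),(9.5,-15,0),(9.5,15,0),(9.5,0,20)]:
    u=proj(p,t+x*d[0]/1e3+y*d[1]/1e3+np.array([0,0,d[2]/1e3]));print(d,(u+.5)/.7-.5)
for v in [(402,342),(402,335)]:
    w=onz(p,((v[0]+.5)*.7-.5,(v[1]+.5)*.7-.5),.027);print(v,w,(w-t)@x,(w-t)@y)
E
```

```text
(0, 0, 0) [401.61946615 344.57949157]
(9.5, 0, 0) [401.59968967 321.80318671]
(9.5, -15, 0) [363.61724219 321.85714212]
(9.5, 15, 0) [439.57561761 321.75183731]
(9.5, 0, 20) [401.72062455 338.10270228]
(402, 342) [ 0.54011057 -0.00304259  0.027     ] 0.004486764212509478 0.0001264093893218885
(402, 335) [ 0.54285522 -0.00257117  0.027     ] 0.0072731296344992905 0.0001281811521028492
```

```bash
python3 - <<'E'
import cv2
t=cv2.imread('pics/wrist0.png')[220:360,120:440]
a=cv2.resize(t,(800,350),interpolation=cv2.INTER_CUBIC)
a=cv2.convertScaleAbs(a,alpha=2.5,beta=20)
b=cv2.imread('pics/side0.png')[20:100,75:155];b=cv2.resize(b,(400,400),interpolation=cv2.INTER_CUBIC);b=cv2.convertScaleAbs(b,alpha=2,beta=20)
cv2.imwrite('pics/f1.png',a);cv2.imwrite('pics/f2.png',b)
t=cv2.imread('pics/w3.png')[220:350,200:360]
cv2.imwrite('pics/f3.png',cv2.convertScaleAbs(cv2.resize(t,(640,520),interpolation=cv2.INTER_CUBIC),alpha=3,beta=20))
E
```

```text
(no output)
```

View pics/f1.png

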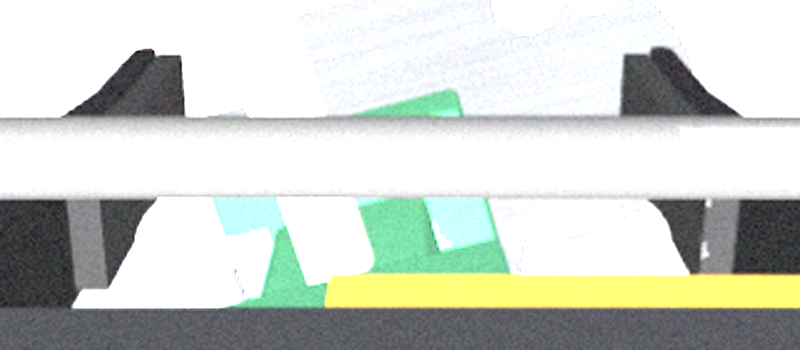

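View pics/f2.png

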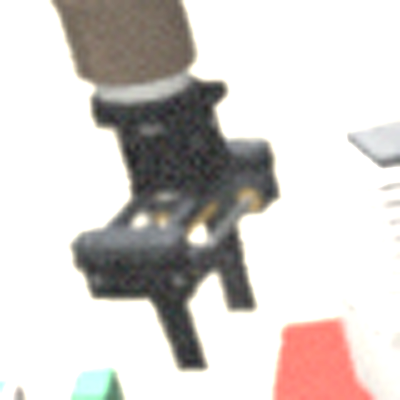

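View pics/f3.png

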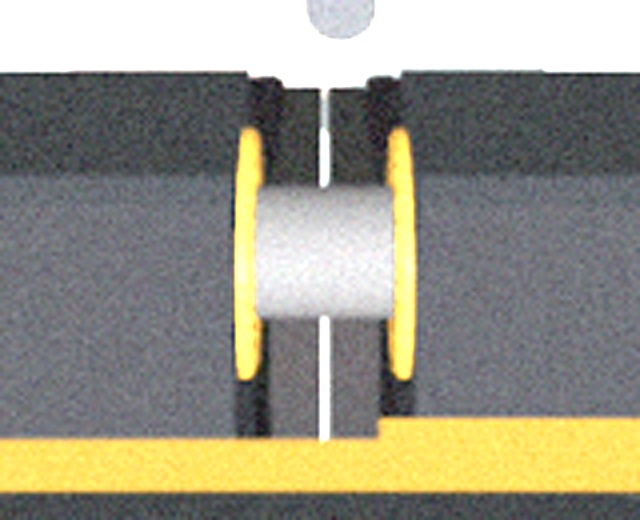

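```bash
python3 - <<'E'
from m import *
p=imaging.camera_params('side')
t=np.array([.16821,.60123,.19636]);x=np.array([.963,-.2696,0]);y=np.array([-.2696,-.963,0])
for h in [0,.012,.024]:
  for sy in [-1,1]:
    for sx in [-1,1]: print(h,sy,sx,proj(p,t+sx*x*.0095+sy*y*.0435+np.array([0,0,h])),proj(p,t+sx*x*.0095+sy*y*.0585+np.array([0,0,h])))
w=pickle.load(open('w1.pkl','rb'))
E
```

```text
0 -1 -1 [121.15663264  88.64763846] [122.54930978  86.851019  ]
0 -1 1 [125.99612357  88.62188847] [127.35450124  86.82388614]
0 1 -1 [112.65356892  99.65086923] [111.10991755 101.65467761]
0 1 1 [117.7010887   99.63463025] [116.19494159 101.64036854]
0.012 -1 -1 [120.27828945  85.6747581 ] [121.68575277  83.89186534]
0.012 -1 1 [125.14190947  85.64430826] [126.51472936  83.86009854]
0.012 1 -1 [111.682118    96.59782943] [110.12104206  98.58776316]
0.012 1 1 [116.75589916  96.57649019] [115.23272015  98.56828176]
0.024 -1 -1 [119.39203872  82.67097031] [120.81449664  80.90222805]
0.024 -1 1 [124.27996797  82.63568721] [125.66743469  80.86569714]
0.024 1 -1 [110.701402    93.51126976] [109.12263899  95.48685056]
0.024 1 1 [115.80164868  93.48467602] [114.26117972  95.46203861]
```

Both the wrist view (row 346 at height) and the side view put the visible fingertips about 24 mm above the reported TCP. So the fingers went over the plate without touching it. I'll back off, turn the tool so its body clears the knob, then find the true tip height by touching down lightly on the bare jig.

Call:
{"name": "move_arm", "arguments": {
  "motion": [-0.2, -0.05, 0, 0, 0, -0.8, 1, -0.4, -0.1, 0, 0, 0, -1.8, 1, -0.58, -0.13, 0, 0, 0, -2.8, 1, -0.58, -0.13, 0, 0, 0, -3.6, 1, -0.58, -0.13, 0, 0, 0, -4.0, 1, -0.58, -0.13, 0, 0, 0, -4.0, 1]
}}

```text
time_s: 4.77
tcp_pos: [0.5115, -0.0026, 0.0173]
ee_rot: [[0.868, 0.497, 0.003], [0.497, -0.868, -0.001], [0.002, 0.003, -1.0]]
wrist_force: [0.0, 0.2, -0.4]
gripper_width: 0.002
```

```bash
cat > shot.py <<'E'
from m import *
n=sys.argv[1]
s=r.sense();print(s['time_s'],s['tcp_pos'],s['wrist_force'],s['ee_rot'].round(4).tolist())
p=imaging.camera_params('wrist');im=imaging.capture('wrist')
pickle.dump(p,open(n+'.pkl','wb'));cv2.imwrite(f'pics/{n}.png',im)
cv2.imwrite(f'pics/{n}b.png',cv2.resize(im,(800,600),interpolation=cv2.INTER_CUBIC))
E
python3 shot.py w4
python3 - <<'E'
from h import *
s=imaging.capture('side');cv2.imwrite('pics/s4.png',cv2.resize(s[160:280,200:330],None,fx=6,fy=5,interpolation=cv2.INTER_CUBIC))
E
```

```text
4.7667 [ 0.51151023 -0.00260963  0.01734113] [ 0.02394916  0.1795285  -0.38602182] [[0.8678, 0.4969, 0.0033], [0.4969, -0.8678, -0.001], [0.0024, 0.0026, -1.0]]
```

View pics/w4b.png

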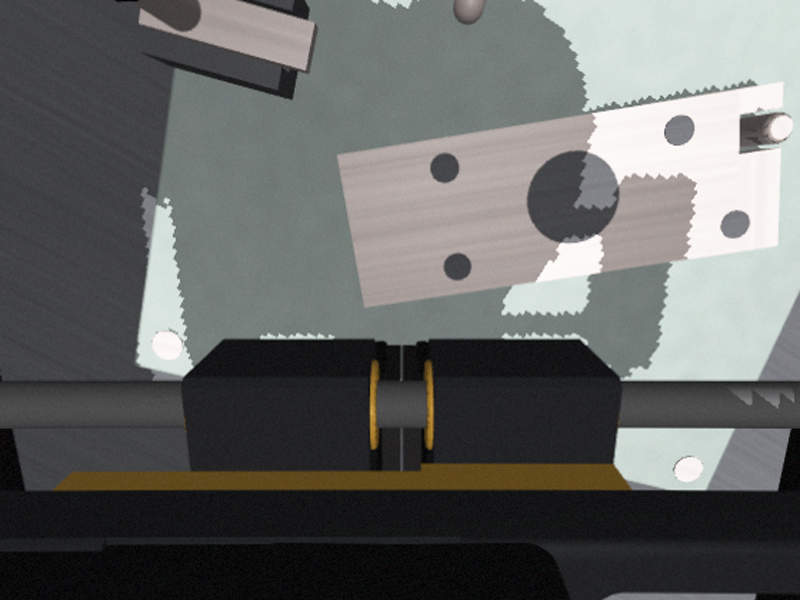

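View pics/s4.png

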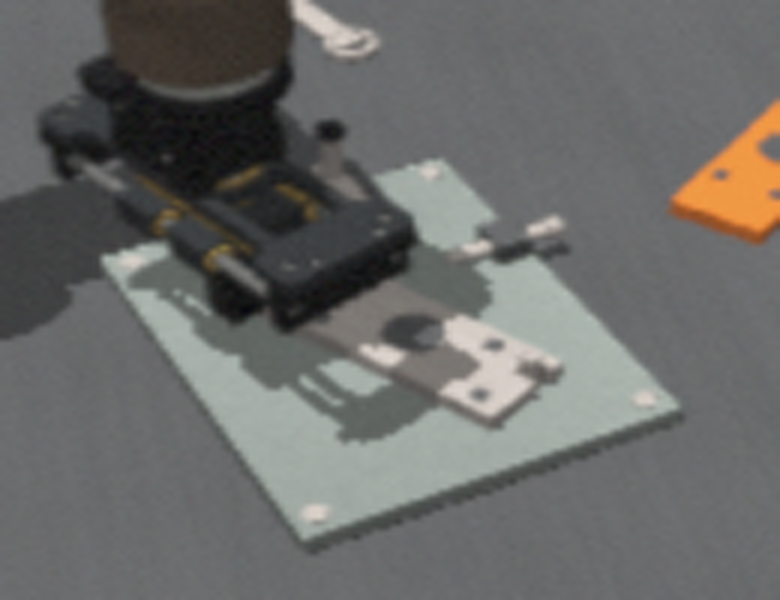

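Call:
{"name": "move_arm", "arguments": {
  "motion": [0, 0, 0.15, 0, 0, 0, 1, 0, 0, 0.3, 0, 0, 0, 1, 0, 0, 0.35, 0, 0, 0, 1, 0, 0, 0.35, 0, 0, 0, 1]
}}

```text
time_s: 5.2
tcp_pos: [0.5109, -0.0029, 0.0022]
ee_rot: [[0.869, 0.495, 0.001], [0.495, -0.869, -0.002], [0.0, 0.002, -1.0]]
wrist_force: [0.0, 0.1, 0.2]
gripper_width: 0.007
```

Call:
{"name": "move_arm", "arguments": {
  "motion": [0, 0, 0.05, 0, 0, 0, 1, 0, 0, 0.1, 0, 0, 0, 1, 0, 0, 0.1, 0, 0, 0, 1]
}}

```text
time_s: 5.45
tcp_pos: [0.5105, -0.003, -0.0023]
ee_rot: [[0.869, 0.495, 0.0], [0.495, -0.869, -0.002], [-0.001, 0.002, -1.0]]
wrist_force: [0.0, 0.0, 0.2]
gripper_width: 0.005
```

Call:
{"name": "move_arm", "arguments": {
  "motion": [0, 0, 0.05, 0, 0, 0, 1, 0, 0, 0.07, 0, 0, 0, 1, 0, 0, 0.07, 0, 0, 0, 1]
}}

```text
time_s: 5.7
tcp_pos: [0.5104, -0.003, -0.0053]
ee_rot: [[0.869, 0.495, -0.0], [0.495, -0.869, -0.002], [-0.001, 0.002, -1.0]]
wrist_force: [0.5, -1.4, 0.2]
gripper_width: 0.007
```

Call:
{"name": "move_arm", "arguments": {
  "motion": [0, 0, 0.03, 0, 0, 0, 1, 0, 0, 0.04, 0, 0, 0, 1, 0, 0, 0.04, 0, 0, 0, 1]
}}

```text
time_s: 5.95
tcp_pos: [0.5103, -0.003, -0.007]
ee_rot: [[0.869, 0.495, -0.0], [0.495, -0.869, -0.002], [-0.001, 0.001, -1.0]]
wrist_force: [-0.0, -0.0, -1.1]
gripper_width: 0.002
```

Call:
{"name": "move_arm", "arguments": {
  "motion": [0, 0, 0.03, 0, 0, 0, 1, 0, 0, 0.04, 0, 0, 0, 1, 0, 0, 0.04, 0, 0, 0, 1]
}}

```text
time_s: 6.2
tcp_pos: [0.5102, -0.0031, -0.0087]
ee_rot: [[0.869, 0.495, -0.001], [0.495, -0.869, -0.002], [-0.002, 0.001, -1.0]]
wrist_force: [-0.0, -0.7, 0.1]
gripper_width: 0.007
```

Call:
{"name": "move_arm", "arguments": {
  "motion": [0, 0, 0.02, 0, 0, 0, 1, 0, 0, 0.03, 0, 0, 0, 1, 0, 0, 0.03, 0, 0, 0, 1]
}}

```text
time_s: 6.45
tcp_pos: [0.5104, -0.003, -0.0096]
ee_rot: [[0.869, 0.495, -0.0], [0.495, -0.869, -0.002], [-0.001, 0.002, -1.0]]
wrist_force: [-0.8, -0.1, 1.6]
gripper_width: 0.003
```

Call:
{"name": "move_arm", "arguments": {
  "motion": [0, 0, 0.02, 0, 0, 0, 1, 0, 0, 0.03, 0, 0, 0, 1, 0, 0, 0.03, 0, 0, 0, 1]
}}

```text
time_s: 6.7
tcp_pos: [0.5104, -0.003, -0.0097]
ee_rot: [[0.869, 0.495, -0.0], [0.495, -0.869, -0.002], [-0.001, 0.002, -1.0]]
wrist_force: [-2.5, 0.5, 9.9]
gripper_width: 0.009
```

The tip touches the jig (z 15 mm) at TCP z -9.6 mm, so the real fingertip is 24.6 mm short of the TCP and I'll allow for that. Stiffness is about 8 N/mm. I'll lift 4 mm, then approach the edge.

Call:
{"name": "move_arm", "arguments": {
  "motion": [0, 0, -0.06, 0, 0, 0, 1, 0, 0, -0.1, 0, 0, 0, 1, 0, 0, -0.1, 0, 0, 0, 1]
}}

```text
time_s: 6.95
tcp_pos: [0.5106, -0.0029, -0.0054]
ee_rot: [[0.869, 0.495, 0.0], [0.495, -0.869, -0.002], [-0.001, 0.002, -1.0]]
wrist_force: [-0.1, 0.1, 0.5]
gripper_width: 0.007
```

Call:
{"name": "move_arm", "arguments": {
  "motion": [0.06, -0.01, 0, 0, 0, 0, 1, 0.12, -0.02, 0, 0, 0, 0, 1, 0.18, -0.02, 0, 0, 0, 0, 1, 0.18, -0.02, 0, 0, 0, 0, 1]
}}

```text
time_s: 7.28
tcp_pos: [0.5172, 0.0017, -0.0056]
ee_rot: [[0.869, 0.496, 0.001], [0.496, -0.869, -0.002], [-0.0, 0.002, -1.0]]
wrist_force: [0.1, 0.2, -0.6]
gripper_width: 0.003
```

Call:
{"name": "move_arm", "arguments": {
  "motion": [0.05, 0, 0, 0, 0, 0, 1, 0.1, 0, 0, 0, 0, 0, 1, 0.1, 0, 0, 0, 0, 0, 1]
}}

```text
time_s: 7.53
tcp_pos: [0.5206, 0.0037, -0.0058]
ee_rot: [[0.868, 0.496, 0.0], [0.496, -0.868, -0.002], [-0.001, 0.002, -1.0]]
wrist_force: [-0.4, -0.2, -0.7]
gripper_width: 0.005
```

Call:
{"name": "move_arm", "arguments": {
  "motion": [-0.13, -0.05, 0, 0, 0, 0, 1, -0.13, -0.11, 0, 0, 0, -1.0, 1, -0.13, -0.11, 0, 0, 0, -2.0, 1, -0.13, -0.11, 0, 0, 0, -2.0, 1]
}}

```text
time_s: 7.87
tcp_pos: [0.5136, 0.0049, -0.0058]
ee_rot: [[0.768, 0.64, 0.0], [0.64, -0.768, -0.002], [-0.001, 0.002, -1.0]]
wrist_force: [0.0, 0.3, 0.9]
gripper_width: 0.006
```

Call:
{"name": "move_arm", "arguments": {
  "motion": [0.05, 0, 0, 0, 0, 0, 1, 0.1, 0, 0, 0, 0, 0, 1, 0.1, 0, 0, 0, 0, 0, 1]
}}

```text
time_s: 8.12
tcp_pos: [0.5172, 0.0078, -0.0057]
ee_rot: [[0.769, 0.64, 0.001], [0.64, -0.769, -0.002], [-0.0, 0.002, -1.0]]
wrist_force: [-0.4, -0.6, -0.2]
gripper_width: 0.008
```

Call:
{"name": "move_arm", "arguments": {
  "motion": [0.03, 0, 0, 0, 0, 0, 1, 0.06, 0, 0, 0, 0, 0, 1, 0.06, 0, 0, 0, 0, 0, 1]
}}

```text
time_s: 8.37
tcp_pos: [0.5185, 0.0092, -0.0058]
ee_rot: [[0.769, 0.639, -0.0], [0.639, -0.769, -0.002], [-0.002, 0.002, -1.0]]
wrist_force: [-1.4, -0.5, 0.6]
gripper_width: 0.003
```

Call:
{"name": "move_arm", "arguments": {
  "motion": [0.04, -0.01, 0, 0, 0, 0, 1, 0.08, -0.02, 0, 0, 0, 0, 1, 0.12, -0.02, 0, 0, 0, 0, 1, 0.16, -0.03, 0, 0, 0, 0, 1, 0.16, -0.03, 0, 0, 0, 0, 1]
}}

```text
time_s: 8.78
tcp_pos: [0.5229, 0.0145, -0.0059]
ee_rot: [[0.769, 0.639, 0.0], [0.639, -0.769, -0.002], [-0.001, 0.002, -1.0]]
wrist_force: [-0.2, -0.2, -0.8]
gripper_width: 0.008
```

```bash
python3 shot.py w5
```

```text
8.7833 [ 0.52291784  0.01453574 -0.00593499] [-0.22415727 -0.20406467 -0.8129354 ] [[0.769, 0.6393, 0.0], [0.6393, -0.769, -0.0022], [-0.0014, 0.0017, -1.0]]
```

View pics/w5b.png

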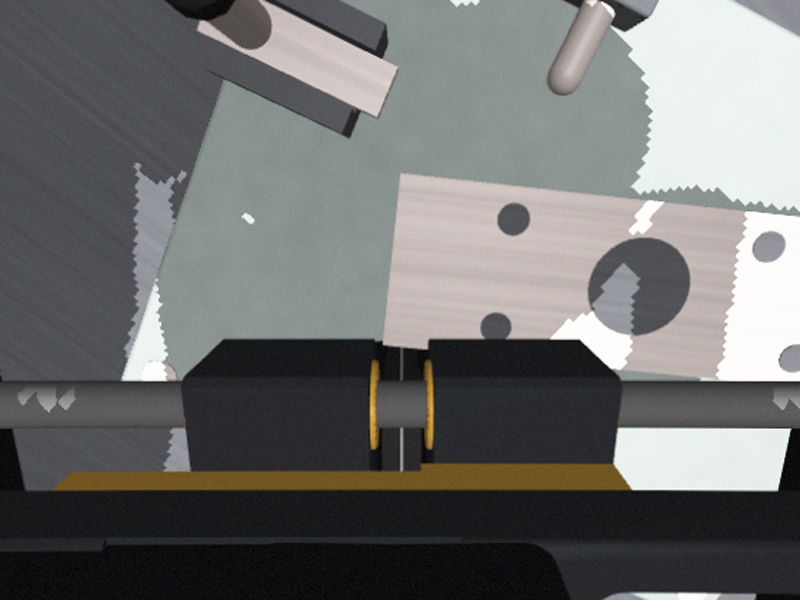

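```bash
python3 - <<'E'
from m import *
meas('w4.pkl',{(141,-13):(337,155),(141,42):(364,307),(-9,42):(777,246)},(776,126))
meas('w5.pkl',{(141,-13):(401,174),(141,42):(384,347)})
E
```

```text
peg img, rel [1.65159906 0.66806831]
theta 0.40836347114320604 origin rel peg (jig) [1.50971735 0.39960082] res 0.425703757418745
theta 0.329015550936435 origin rel peg (jig) [0.14613146 0.4004471 ] res 0.3180764160978242
```

Call:
{"name": "move_arm", "arguments": {
  "motion": [0.05, -0.01, 0, 0, 0, 0, 1, 0.1, -0.01, 0, 0, 0, 0, 1, 0.15, -0.02, 0, 0, 0, 0, 1, 0.2, -0.02, 0, 0, 0, 0, 1, 0.25, -0.02, 0, 0, 0, 0, 1, 0.3, -0.02, 0, 0, 0, 0, 1, 0.35, -0.03, 0, 0, 0, 0, 1, 0.4, -0.03, 0, 0, 0, 0, 1, 0.4, -0.03, 0, 0, 0, 0, 1]
}}

```text
time_s: 9.58
tcp_pos: [0.5351, 0.026, -0.0059]
ee_rot: [[0.769, 0.64, 0.001], [0.64, -0.769, -0.002], [-0.0, 0.002, -1.0]]
wrist_force: [-0.8, -0.1, 0.2]
gripper_width: 0.008
```

```bash
python3 shot.py w6
```

```text
9.5833 [ 0.53511798  0.02599819 -0.00588366] [-0.79948478 -0.05358203  0.21256836] [[0.7687, 0.6396, 0.001], [0.6396, -0.7687, -0.002], [-0.0005, 0.0022, -1.0]]
```

View pics/w6b.png

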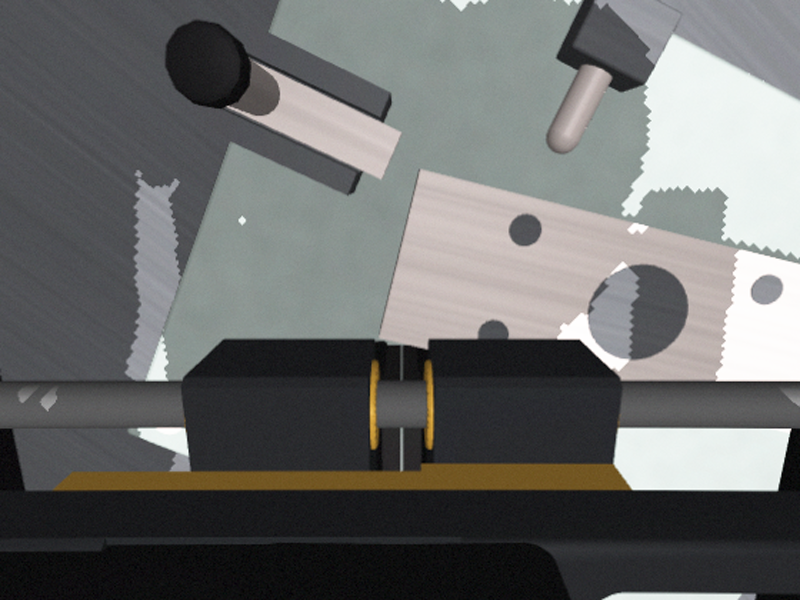

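```bash
python3 - <<'E'
from m import *
meas('w6.pkl',{(141,-13):(420,170),(141,42):(379,338)})
meas('w6.pkl',{(141,-13):(420,170),(66,-13):(420+ (800-420)*.5,170+(263-170)*.5)})
p=pickle.load(open('w6.pkl','rb'))
a=np.radians(105.05);ex=np.array([np.cos(a),np.sin(a)]);ey=np.array([-ex[1],ex[0]]);c=np.array([578.8,-6.4])
f=lambda a,b:((a+.5)*.7-.5,(b+.5)*.7-.5)
J=lambda u,z:((onz(p,f(*u),z)[:2]*1000-c)@ex,(onz(p,f(*u),z)[:2]*1000-c)@ey)
print('nose',J((561,151),.0215),J((558,147),.0215)); 
u,v=J((420,170),.027),J((800,263),.027);print('edge th',np.arctan2(u[1]-v[1],u[0]-v[0]))
E
```

```text
theta 0.19233913642163616 origin rel peg (jig) [0.19563539 0.95337937] res 0.0006427636642936108
theta 0.19753467094675858 origin rel peg (jig) [7.41723571 1.65249545] res 7.146085999743349
nose (np.float64(28.624947590753294), np.float64(-53.28093623250744)) (np.float64(30.049175037983193), np.float64(-53.9313173324154))
edge th 0.19659968927408192
```

Call:
{"name": "move_arm", "arguments": {
  "motion": [0.05, 0, 0, 0, 0, 0, 1, 0.1, 0.01, 0, 0, 0, 0, 1, 0.15, 0.01, 0, 0, 0, 0, 1, 0.2, 0.01, 0, 0, 0, 0, 1, 0.25, 0.02, 0, 0, 0, 0, 1, 0.3, 0.03, 0, 0, 0, 0, 1, 0.3, 0.03, 0, 0, 0, 0, 1]
}}

```text
time_s: 10.22
tcp_pos: [0.5459, 0.033, -0.0058]
ee_rot: [[0.769, 0.64, 0.002], [0.64, -0.769, -0.002], [0.001, 0.003, -1.0]]
wrist_force: [-0.5, -1.1, 0.1]
gripper_width: 0.002
```

```bash
python3 shot.py w7
```

```text
10.2167 [ 0.54589807  0.03298006 -0.00580007] [-0.50623182 -1.10347844  0.12820264] [[0.7685, 0.6398, 0.0023], [0.6398, -0.7685, -0.0017], [0.0007, 0.0028, -1.0]]
```

View pics/w7b.png

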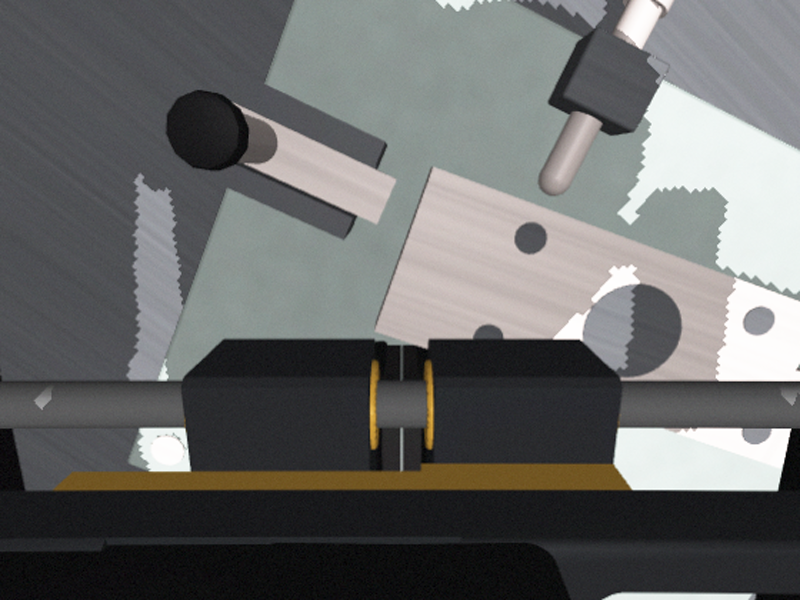

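Call:
{"name": "move_arm", "arguments": {
  "motion": [0.03, 0, 0, 0, 0, 0, 1, 0.06, 0.01, 0, 0, 0, 0, 1, 0.08, 0.01, 0, 0, 0, 0, 1, 0.08, 0.01, 0, 0, 0, 0, 1]
}}

```text
time_s: 10.6
tcp_pos: [0.5486, 0.0347, -0.0058]
ee_rot: [[0.769, 0.64, 0.002], [0.64, -0.769, -0.002], [0.001, 0.003, -1.0]]
wrist_force: [-1.7, 0.6, -0.2]
gripper_width: 0.004
```

Call:
{"name": "move_arm", "arguments": {
  "motion": [0.02, 0, 0, 0, 0, 0, 1, 0.04, 0, 0, 0, 0, 0, 1, 0.04, 0, 0, 0, 0, 0, 1]
}}

```text
time_s: 10.85
tcp_pos: [0.5501, 0.0358, -0.0058]
ee_rot: [[0.768, 0.64, 0.003], [0.64, -0.768, -0.002], [0.001, 0.003, -1.0]]
wrist_force: [-1.2, -0.0, 0.2]
gripper_width: 0.003
```

```bash
python3 shot.py w8; python3 - <<'E'
import cv2
t=cv2.imread('pics/w8.png')[90:230,320:480]
cv2.imwrite('pics/w8c.png',cv2.resize(t,(640,560),interpolation=cv2.INTER_CUBIC))
E
```

```text
10.85 [ 0.55005498  0.03584838 -0.00575072] [-1.19500351 -0.04417581  0.20611903] [[0.7685, 0.6399, 0.0027], [0.6399, -0.7685, -0.0016], [0.001, 0.003, -1.0]]
```

View pics/w8c.png

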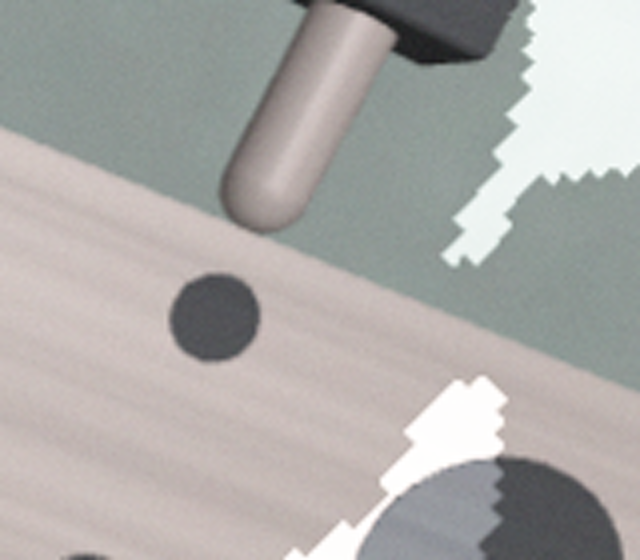

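The nose is now nearly touching the plate edge, so I'll creep in.

Call:
{"name": "move_arm", "arguments": {
  "motion": [0.02, 0, 0, 0, 0, 0, 1, 0.03, 0, 0, 0, 0, 0, 1, 0.03, 0, 0, 0, 0, 0, 1]
}}

```text
time_s: 11.15
tcp_pos: [0.5505, 0.0363, -0.0058]
ee_rot: [[0.769, 0.64, 0.002], [0.64, -0.769, -0.002], [-0.0, 0.003, -1.0]]
wrist_force: [-1.8, -0.4, 1.3]
gripper_width: 0.004
```

Call:
{"name": "move_arm", "arguments": {
  "motion": [0.02, 0, 0, 0, 0, 0, 1, 0.02, 0, 0, 0, 0, 0, 1, 0.02, 0, 0, 0, 0, 0, 1]
}}

```text
time_s: 11.4
tcp_pos: [0.5506, 0.0364, -0.0059]
ee_rot: [[0.769, 0.64, 0.0], [0.64, -0.769, -0.003], [-0.001, 0.002, -1.0]]
wrist_force: [-3.5, -1.3, 2.1]
gripper_width: 0.005
```

Call:
{"name": "move_arm", "arguments": {
  "motion": [0.02, 0, 0, 0, 0, 0, 1, 0.02, 0, 0, 0, 0, 0, 1, 0.02, 0, 0, 0, 0, 0, 1]
}}

```text
time_s: 11.65
tcp_pos: [0.5506, 0.0366, -0.0059]
ee_rot: [[0.769, 0.639, -0.001], [0.639, -0.769, -0.003], [-0.003, 0.002, -1.0]]
wrist_force: [-3.9, -3.7, 2.7]
gripper_width: 0.005
```

It is bearing on the screw now, with some tangential pull away from the notch. I'll redirect the push along the plate normal with a slight slide towards the notch.

Call:
{"name": "move_arm", "arguments": {
  "motion": [0.005, 0.02, 0, 0, 0, 0, 1, 0.005, 0.04, 0, 0, 0, 0, 1, 0.005, 0.05, 0, 0, 0, 0, 1]
}}

```text
time_s: 11.9
tcp_pos: [0.551, 0.0355, -0.0063]
ee_rot: [[0.769, 0.639, -0.003], [0.639, -0.769, -0.003], [-0.004, 0.0, -1.0]]
wrist_force: [-5.9, 0.7, 3.0]
gripper_width: 0.006
```

Call:
{"name": "move_arm", "arguments": {
  "motion": [0.012, 0.01, 0, 0, 0, 0, 1, 0.024, 0.02, 0, 0, 0, 0, 1, 0.027, 0.022, 0, 0, 0, 0, 1]
}}

```text
time_s: 12.15
tcp_pos: [0.551, 0.0356, -0.0065]
ee_rot: [[0.769, 0.639, -0.006], [0.639, -0.769, -0.003], [-0.006, -0.001, -1.0]]
wrist_force: [-7.6, 0.1, 5.5]
gripper_width: 0.004
```

Call:
{"name": "move_arm", "arguments": {
  "motion": [0.027, 0.022, 0, 0, 0, 0, 1, 0.027, 0.022, 0, 0, 0, 0, 1, 0.027, 0.022, 0, 0, 0, 0, 1]
}}

```text
time_s: 12.4
tcp_pos: [0.5509, 0.0355, -0.0066]
ee_rot: [[0.769, 0.639, -0.009], [0.639, -0.769, -0.003], [-0.009, -0.003, -1.0]]
wrist_force: [-7.6, -0.6, 4.5]
gripper_width: 0.006
```

Call:
{"name": "move_arm", "arguments": {
  "motion": [0.03, 0.02, -0.01, 0, 0.05, 0, 1, 0.04, 0.025, -0.02, 0, 0.1, 0, 1, 0.042, 0.025, -0.02, 0, 0.1, 0, 1, 0.042, 0.025, -0.02, 0, 0.1, 0, 1]
}}

```text
time_s: 12.73
tcp_pos: [0.551, 0.0357, -0.0065]
ee_rot: [[0.77, 0.638, -0.006], [0.638, -0.77, 0.002], [-0.003, -0.005, -1.0]]
wrist_force: [-5.8, -0.3, 2.6]
gripper_width: 0.005
```

Call:
{"name": "move_arm", "arguments": {
  "motion": [0.02, 0.015, 0, 0, 0, 0, 1, 0.038, 0.025, 0, 0, 0, 0, 1, 0.038, 0.025, 0, 0, 0, 0, 1, 0.038, 0.025, 0, 0, 0, 0, 1]
}}

```text
time_s: 13.07
tcp_pos: [0.551, 0.0357, -0.0067]
ee_rot: [[0.77, 0.638, -0.009], [0.638, -0.77, 0.001], [-0.006, -0.007, -1.0]]
wrist_force: [-7.3, -0.6, 4.9]
gripper_width: 0.008
```

Call:
{"name": "move_arm", "arguments": {
  "motion": [0.04, 0.025, 0, 0, 0, 0, 1, 0.04, 0.025, 0, 0, 0, 0, 1, 0.04, 0.025, 0, 0, 0, 0, 1, 0.04, 0.025, 0, 0, 0, 0, 1, 0.04, 0.025, 0, 0, 0, 0, 1, 0.04, 0.025, 0, 0, 0, 0, 1]
}}

```text
time_s: 13.57
tcp_pos: [0.5509, 0.0357, -0.0069]
ee_rot: [[0.77, 0.638, -0.013], [0.638, -0.77, 0.0], [-0.01, -0.009, -1.0]]
wrist_force: [-6.5, -1.1, 5.0]
gripper_width: 0.006
```

Call:
{"name": "move_arm", "arguments": {
  "motion": [0.03, 0.02, -0.01, 0, 0, 0, 1, 0.05, 0.025, -0.02, 0, 0, 0, 1, 0.05, 0.025, -0.02, 0, 0, 0, 1]
}}

```text
time_s: 13.82
tcp_pos: [0.5507, 0.0357, -0.0066]
ee_rot: [[0.77, 0.637, -0.018], [0.637, -0.771, -0.001], [-0.014, -0.011, -1.0]]
wrist_force: [-7.1, -1.5, 3.4]
gripper_width: 0.004
```

Call:
{"name": "move_arm", "arguments": {
  "motion": [0.055, 0.025, -0.02, 0, 0, 0, 1, 0.055, 0.025, -0.02, 0, 0, 0, 1, 0.055, 0.025, -0.02, 0, 0, 0, 1]
}}

```text
time_s: 14.07
tcp_pos: [0.5506, 0.0357, -0.0066]
ee_rot: [[0.771, 0.637, -0.023], [0.637, -0.771, -0.002], [-0.019, -0.013, -1.0]]
wrist_force: [-6.3, -1.7, 4.4]
gripper_width: 0.002
```

Call:
{"name": "move_arm", "arguments": {
  "motion": [0.03, 0.02, -0.01, -0.08, 0.11, 0, 1, 0.052, 0.033, -0.01, -0.15, 0.22, 0, 1, 0.052, 0.033, -0.01, -0.15, 0.22, 0, 1]
}}

```text
time_s: 14.32
tcp_pos: [0.5511, 0.0357, -0.0068]
ee_rot: [[0.771, 0.636, -0.003], [0.636, -0.771, -0.0], [-0.003, -0.002, -1.0]]
wrist_force: [-6.1, -0.8, 1.1]
gripper_width: 0.006
```

Call:
{"name": "move_arm", "arguments": {
  "motion": [0.03, 0.02, 0, 0, 0.05, 0, 1, 0.05, 0.03, 0, 0, 0.1, 0, 1, 0.06, 0.03, 0, 0, 0.1, 0, 1]
}}

```text
time_s: 14.57
tcp_pos: [0.5513, 0.0359, -0.0071]
ee_rot: [[0.772, 0.636, -0.001], [0.636, -0.772, 0.005], [0.002, -0.004, -1.0]]
wrist_force: [-8.2, -1.1, 5.6]
gripper_width: 0.004
```

Call:
{"name": "move_arm", "arguments": {
  "motion": [0.05, 0.025, -0.02, 0, 0.05, 0, 1, 0.07, 0.03, -0.03, 0, 0.1, 0, 1, 0.072, 0.03, -0.03, 0, 0.1, 0, 1, 0.072, 0.03, -0.03, 0, 0.1, 0, 1]
}}

```text
time_s: 14.9
tcp_pos: [0.5513, 0.0361, -0.007]
ee_rot: [[0.772, 0.635, -0.001], [0.635, -0.772, 0.009], [0.005, -0.007, -1.0]]
wrist_force: [-7.6, -1.6, 1.2]
gripper_width: 0.003
```

Call:
{"name": "move_arm", "arguments": {
  "motion": [0.072, 0.03, -0.02, 0, 0.1, 0, 1, 0.074, 0.03, -0.02, 0, 0.1, 0, 1, 0.074, 0.03, -0.02, 0, 0.1, 0, 1, 0.074, 0.03, -0.02, 0, 0.1, 0, 1]
}}

```text
time_s: 15.23
tcp_pos: [0.5514, 0.0362, -0.007]
ee_rot: [[0.773, 0.634, -0.0], [0.634, -0.773, 0.013], [0.008, -0.01, -1.0]]
wrist_force: [-7.1, -1.8, 2.4]
gripper_width: 0.007
```

Call:
{"name": "move_arm", "arguments": {
  "motion": [0.05, 0.03, -0.01, -0.1, 0, 0, 1, 0.065, 0.045, -0.02, -0.2, 0, 0, 1, 0.065, 0.045, -0.02, -0.2, 0, 0, 1]
}}

```text
time_s: 15.48
tcp_pos: [0.5515, 0.0358, -0.0071]
ee_rot: [[0.773, 0.634, 0.005], [0.634, -0.773, -0.002], [0.002, 0.005, -1.0]]
wrist_force: [-6.9, -1.9, 2.7]
gripper_width: 0.008
```

Call:
{"name": "move_arm", "arguments": {
  "motion": [0.075, 0.045, -0.01, -0.05, 0.08, 0, 1, 0.085, 0.045, -0.01, -0.05, 0.08, 0, 1, 0.085, 0.045, -0.01, -0.05, 0.08, 0, 1]
}}

```text
time_s: 15.73
tcp_pos: [0.5516, 0.0356, -0.0074]
ee_rot: [[0.774, 0.633, 0.006], [0.633, -0.774, -0.003], [0.003, 0.006, -1.0]]
wrist_force: [-8.7, -0.8, 5.4]
gripper_width: 0.004
```

Call:
{"name": "move_arm", "arguments": {
  "motion": [0.09, 0.045, -0.02, -0.04, 0.07, 0, 1, 0.1, 0.05, -0.03, -0.04, 0.07, 0, 1, 0.1, 0.05, -0.03, -0.04, 0.07, 0, 1]
}}

```text
time_s: 15.98
tcp_pos: [0.5517, 0.0356, -0.0073]
ee_rot: [[0.775, 0.632, 0.004], [0.632, -0.775, -0.004], [0.001, 0.005, -1.0]]
wrist_force: [-8.8, -0.8, 4.0]
gripper_width: 0.009
```

Call:
{"name": "move_arm", "arguments": {
  "motion": [0.1, 0.05, -0.02, -0.04, 0.07, 0, 1, 0.105, 0.05, -0.02, -0.04, 0.07, 0, 1, 0.105, 0.05, -0.02, -0.04, 0.07, 0, 1]
}}

```text
time_s: 16.23
tcp_pos: [0.5516, 0.0356, -0.0074]
ee_rot: [[0.775, 0.631, 0.002], [0.631, -0.775, -0.005], [-0.002, 0.005, -1.0]]
wrist_force: [-10.4, -2.0, 5.5]
gripper_width: 0.002
```

About 10.5 N normal. I'll hold it briefly.

Call:
{"name": "move_arm", "arguments": {
  "motion": [0.1, 0.05, -0.02, -0.04, 0.07, 0, 1, 0.1, 0.05, -0.02, -0.04, 0.07, 0, 1, 0.1, 0.05, -0.02, -0.04, 0.07, 0, 1, 0.1, 0.05, -0.02, -0.04, 0.07, 0, 1]
}}

```text
time_s: 16.57
tcp_pos: [0.5516, 0.0356, -0.0074]
ee_rot: [[0.776, 0.631, -0.0], [0.631, -0.776, -0.006], [-0.004, 0.004, -1.0]]
wrist_force: [-11.0, -1.0, 6.3]
gripper_width: 0.006
```

Call:
{"name": "move_arm", "arguments": {
  "motion": [0.1, 0.05, -0.02, -0.02, 0.08, 0, 1, 0.1, 0.05, -0.02, -0.02, 0.08, 0, 1, 0.1, 0.05, -0.02, -0.02, 0.08, 0, 1, 0.1, 0.05, -0.02, -0.02, 0.08, 0, 1]
}}

```text
time_s: 16.9
tcp_pos: [0.5515, 0.0356, -0.0073]
ee_rot: [[0.777, 0.63, -0.003], [0.63, -0.777, -0.005], [-0.005, 0.002, -1.0]]
wrist_force: [-10.6, 0.6, 7.2]
gripper_width: 0.002
```

The plate has been held at about 10 N for nearly a second. Now I'll release straight along the edge normal and lift.

Call:
{"name": "move_arm", "arguments": {
  "motion": [-0.02, -0.01, 0, 0, 0, 0, 1, -0.08, -0.03, 0, 0, 0, 0, 1, -0.2, -0.08, 0, 0, 0, 0, 1, -0.4, -0.16, -0.1, 0, 0, 0, 1, -0.5, -0.2, -0.6, 0, 0, 0, 1, -0.5, -0.2, -1.2, 0, 0, 0, 1, -0.6, -0.2, -1.8, 0, 0, 0, 1, -0.6, -0.2, -2.5, 0, 0, 0, 1, -1.2, -0.2, -3.2, 0, 0, 0, 1, -1.8, -0.2, -3.6, 0, 0, 0, 1, -2.2, -0.2, -4.0, 0, 0, 0, 1, -2.2, -0.2, -4.0, 0, 0, 0, 1]
}}

```text
time_s: 17.9
tcp_pos: [0.4784, -0.0138, 0.157]
ee_rot: [[0.777, 0.629, 0.005], [0.629, -0.777, -0.003], [0.002, 0.005, -1.0]]
wrist_force: [0.4, 0.6, 1.5]
gripper_width: 0.007
```

```bash
python3 shot.py w9
```

```text
17.9 [ 0.47844671 -0.01376771  0.15699806] [0.35678967 0.58786413 1.48028097] [[0.7773, 0.6291, 0.005], [0.6291, -0.7773, -0.0027], [0.0022, 0.0053, -1.0]]
```

View pics/w9b.png

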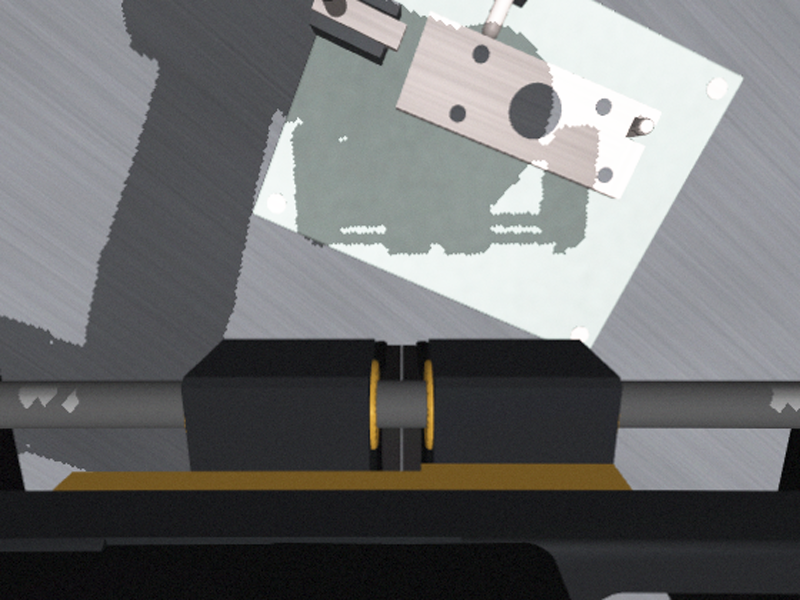

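```bash
python3 - <<'E'
from m import *
meas('w9.pkl',{(141,-13):(427,17),(141,42):(397,106),(-9,42):(613,198),(-9,-13):(660,113)},(647,126))
import cv2
t=cv2.imread('pics/w9.png')[0:150,260:480]
cv2.imwrite('pics/w9c.png',cv2.resize(t,(792,540),interpolation=cv2.INTER_CUBIC))
E
```

```text
peg img, rel [-0.21883423  0.51134234]
theta 0.04725340445425288 origin rel peg (jig) [1.1488221  1.64986854] res 2.537642251317413
```

View pics/w9c.png

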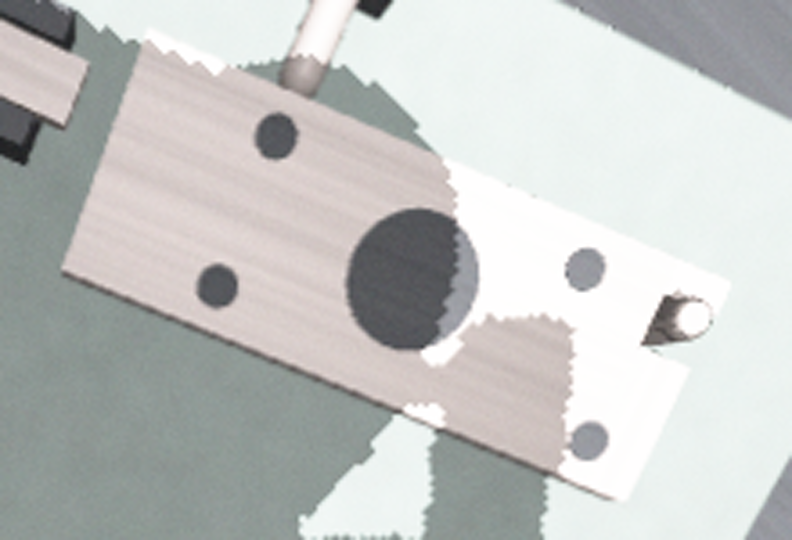

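```bash
python3 - <<'E'
from m import *
g=lambda a,b:((260+a/3.6+.5)/.7-.5,(b/3.6+.5)/.7-.5)
th,t=meas('w9.pkl',{(141,-13):g(148,30),(141,42):g(63,271),(-9,42):g(622,500),(-9,-13):g(730,283)},g(694,319))
p=pickle.load(open('w9.pkl','rb'))
a=np.radians(105.05);ex=np.array([np.cos(a),np.sin(a)]);ey=np.array([-ex[1],ex[0]]);c=np.array([578.8,-6.4])
f=lambda u:(u-[260,0])*3.6
for z in (.015,.027,.038): print(z,[f(proj(p,[*((c-75*ex-45*ey+5*(np.cos(q)*ex+np.sin(q)*ey))/1e3),z])).round() for q in (0,np.pi/2,np.pi,-np.pi/2)])
# notch corners image -> jig rel peg
for u in [(668,295),(643,345)]: 
    w=onz(p,(260+u[0]/3.6,u[1]/3.6),.027)[:2]*1000-(c-75*ex-45*ey);print('notch floor pt',w@ex,w@ey)
nose=onz(p,(260+298/3.6,97/3.6),.0215)[:2]*1000-c;print('nose visible',nose@ex,nose@ey)
E
```

```text
peg img, rel [-0.47066107  0.88555106]
theta 0.04765290053270108 origin rel peg (jig) [-0.05496664  0.70248584] res 0.42382146852129843
0.015 [array([632., 314.]), array([639., 342.]), array([667., 331.]), array([660., 304.])]
0.027 [array([654., 310.]), array([661., 339.]), array([690., 328.]), array([683., 299.])]
0.038 [array([676., 305.]), array([683., 335.]), array([713., 324.]), array([705., 294.])]
notch floor pt 3.6531309609903406 -4.260030655043712
notch floor pt 3.3179296673127174 8.03876107855966
nose visible 28.653667535002405 -53.60582655408977
```

Seating checks out: the notch origin is within about 0.5 mm of the peg, theta is 0.048, and the edge is on the nose. Now I'll go round behind the knob, turning the tool so its upright +x face points along jig -x.

Call:
{"name": "move_arm", "arguments": {
  "motion": [0.24, -0.09, 0, 0, 0, 1.2, 1, 0.48, -0.18, 0, 0, 0, 2.5, 1, 0.72, -0.27, 0, 0, 0, 3.8, 1, 0.96, -0.36, 0, 0, 0, 5.1, 1, 1.2, -0.45, 0, 0, 0, 6.4, 1, 1.44, -0.54, 0, 0, 0, 7.7, 1, 1.68, -0.63, 0, 0, 0, 9.0, 1, 1.92, -0.72, 0, 0, 0, 10.3, 1, 2.16, -0.81, 0, 0, 0, 11.6, 1, 2.4, -0.9, 0, 0, 0, 12.9, 1, 2.64, -1.0, 0, 0, 0, 14.2, 1, 2.9, -1.1, 0, 0, 0, 15.5, 1, 3.15, -1.2, 0, 0, 0, 16.8, 1, 3.4, -1.3, 0, 0, 0, 18.1, 1, 3.7, -1.4, 0, 0, 0, 19.4, 1, 3.95, -1.5, 0, 0, 0, 20.7, 1, 4.15, -1.58, 0, 0, 0, 21.9, 1, 4.26, -1.61, 0, 0, 0, 22.8, 1, 4.26, -1.61, 0, 0, 0, 22.8, 1, 4.26, -1.61, 0, 0, 0, 22.8, 1]
}}

```text
time_s: 19.62
tcp_pos: [0.5709, 0.1447, 0.1539]
ee_rot: [[0.261, -0.965, 0.002], [-0.965, -0.261, -0.003], [0.004, -0.001, -1.0]]
wrist_force: [-0.6, 0.5, -1.5]
gripper_width: 0.006
```

```bash
python3 shot.py w10
```

```text
19.6167 [0.57085604 0.1446507  0.15392969] [-0.62252803  0.54676168 -1.45340905] [[0.2612, -0.9653, 0.0021], [-0.9653, -0.2612, -0.0034], [0.0038, -0.0012, -1.0]]
```

View pics/w10b.png

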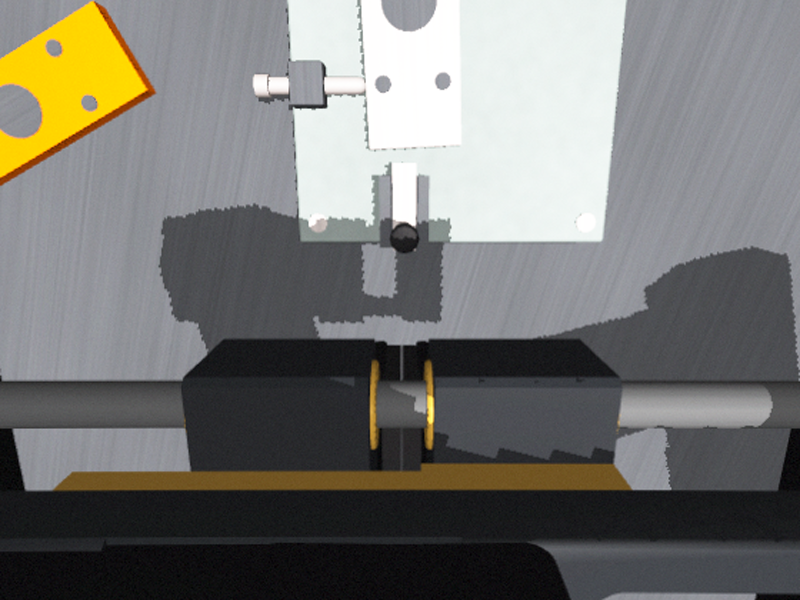

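The view shows the screw nose (365,86) against the plate edge, and the knob (404,237) lined up with the finger seam (402).

```bash
python3 - <<'E'
from m import *
p=pickle.load(open('w10.pkl','rb'))
f=lambda a,b:((a+.5)*.7-.5,(b+.5)*.7-.5)
t=np.array([.57086,.14465,.154]);x=np.array([.261,-.965,0]);y=np.array([-.965,-.261,0])
w=onz(p,f(404,237),.075);print(w,(w-t)@x,(w-t)@y)
w=onz(p,f(403,163),.0355);print('tip',w,(w-t)@x,(w-t)@y)
w=onz(p,f(415,148),.027);print('plate end',w,(w-t)@x,(w-t)@y)
E
```

```text
[0.57790839 0.11188928 0.075     ] 0.03345372787197296 0.0017488484557796552
tip [0.58857774 0.07432837 0.0355    ] 0.07248470459525093 0.0012563311233858739
plate end [0.58386754 0.06381857 0.027     ] 0.08139729316889542 0.008544726455694407
```

Call:
{"name": "move_arm", "arguments": {
  "motion": [0, 0.02, 0.3, 0, 0, 0, 1, 0, 0.03, 0.9, 0, 0, 0, 1, 0, 0.03, 1.6, 0, 0, 0, 1, 0, 0.03, 2.3, 0, 0, 0, 1, 0, 0.03, 2.9, 0, 0, 0, 1, 0, 0.03, 3.25, 0, 0, 0, 1, 0, 0.03, 3.35, 0, 0, 0, 1, 0, 0.03, 3.35, 0, 0, 0, 1]
}}

```text
time_s: 20.33
tcp_pos: [0.5691, 0.1429, 0.019]
ee_rot: [[0.261, -0.965, -0.0], [-0.965, -0.261, -0.005], [0.005, 0.001, -1.0]]
wrist_force: [0.5, -1.0, -0.4]
gripper_width: 0.003
```

```bash
python3 shot.py w11
```

```text
20.3333 [0.56912279 0.14293646 0.0189898 ] [ 0.54179763 -0.99603431 -0.37129075] [[0.2614, -0.9652, -0.0], [-0.9652, -0.2614, -0.0047], [0.0045, 0.0013, -1.0]]
```

View pics/w11b.png

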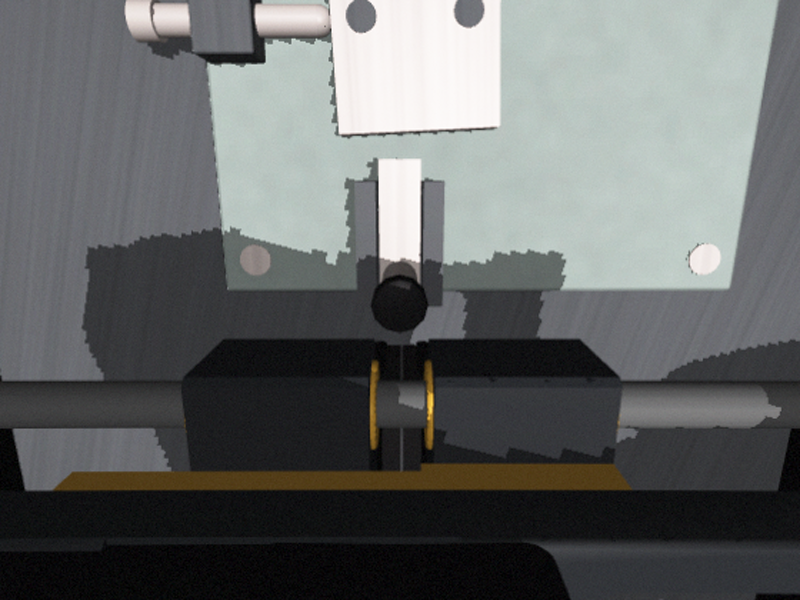

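Call:
{"name": "move_arm", "arguments": {
  "motion": [0.1, 0, 0, 0, 0, 0, 1, 0.2, 0, 0, 0, 0, 0, 1, 0.3, 0, 0, 0, 0, 0, 1, 0.36, 0, 0, 0, 0, 0, 1, 0.42, 0, 0, 0, 0, 0, 1, 0.48, 0, 0, 0, 0, 0, 1, 0.48, 0, 0, 0, 0, 0, 1]
}}

```text
time_s: 20.97
tcp_pos: [0.5756, 0.1248, 0.0209]
ee_rot: [[0.261, -0.965, 0.003], [-0.965, -0.261, -0.003], [0.004, -0.003, -1.0]]
wrist_force: [-0.8, 0.5, -0.1]
gripper_width: 0.009
```

Call:
{"name": "move_arm", "arguments": {
  "motion": [0.06, 0, 0, 0, 0, 0, 1, 0.12, 0, 0, 0, 0, 0, 1, 0.18, 0, 0, 0, 0, 0, 1, 0.24, 0, 0, 0, 0, 0, 1, 0.3, 0, 0, 0, 0, 0, 1, 0.34, 0, 0, 0, 0, 0, 1, 0.34, 0, 0, 0, 0, 0, 1]
}}

```text
time_s: 21.55
tcp_pos: [0.5793, 0.1112, 0.0208]
ee_rot: [[0.261, -0.965, 0.003], [-0.965, -0.261, -0.003], [0.004, -0.002, -1.0]]
wrist_force: [0.6, 0.9, 0.7]
gripper_width: 0.006
```

Call:
{"name": "move_arm", "arguments": {
  "motion": [0.05, 0, 0, 0, 0, 0, 1, 0.1, 0, 0, 0, 0, 0, 1, 0.12, 0, 0, 0, 0, 0, 1, 0.12, 0, 0, 0, 0, 0, 1]
}}

```text
time_s: 21.88
tcp_pos: [0.5806, 0.1063, 0.0208]
ee_rot: [[0.261, -0.965, 0.003], [-0.965, -0.261, -0.003], [0.004, -0.002, -1.0]]
wrist_force: [0.7, 2.2, -0.3]
gripper_width: 0.004
```

```bash
python3 shot.py w12
```

```text
21.8833 [0.58058696 0.10633241 0.02083211] [ 0.69170141  2.21656583 -0.33262633] [[0.2608, -0.9654, 0.0035], [-0.9654, -0.2608, -0.0034], [0.0042, -0.0025, -1.0]]
```

View pics/w12b.png

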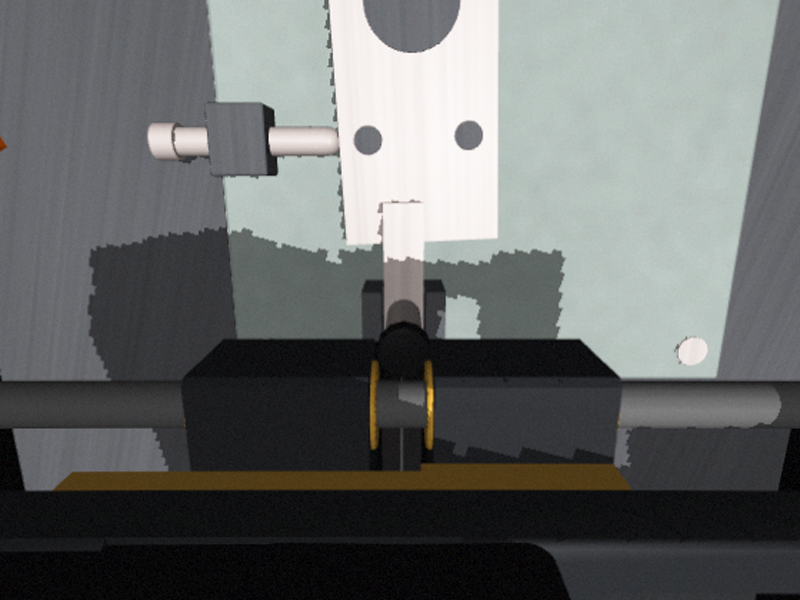

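The tongue (403,203) is passing over the plate's end. I'll creep to the end stop.

Call:
{"name": "move_arm", "arguments": {
  "motion": [0.03, 0, 0, 0, 0, 0, 1, 0.05, 0, 0, 0, 0, 0, 1, 0.05, 0, 0, 0, 0, 0, 1]
}}

```text
time_s: 22.18
tcp_pos: [0.5811, 0.1043, 0.0208]
ee_rot: [[0.261, -0.965, 0.003], [-0.965, -0.261, -0.003], [0.004, -0.002, -1.0]]
wrist_force: [0.1, 1.5, -0.5]
gripper_width: 0.001
```

Call:
{"name": "move_arm", "arguments": {
  "motion": [0.03, 0, 0, 0, 0, 0, 1, 0.05, 0, 0, 0, 0, 0, 1, 0.05, 0, 0, 0, 0, 0, 1]
}}

```text
time_s: 22.43
tcp_pos: [0.5815, 0.1033, 0.0209]
ee_rot: [[0.261, -0.965, 0.004], [-0.965, -0.261, -0.002], [0.003, -0.003, -1.0]]
wrist_force: [-2.6, 6.0, 0.6]
gripper_width: 0.006
```

Call:
{"name": "move_arm", "arguments": {
  "motion": [0.03, 0, 0, 0, 0, 0, 1, 0.05, 0, 0, 0, 0, 0, 1, 0.05, 0, 0, 0, 0, 0, 1]
}}

```text
time_s: 22.68
tcp_pos: [0.5815, 0.1033, 0.0209]
ee_rot: [[0.26, -0.965, 0.003], [-0.965, -0.26, 0.0], [0.001, -0.003, -1.0]]
wrist_force: [-3.4, 9.8, 1.7]
gripper_width: 0.009
```

The travel stops at knob x ≈ 88 mm (q ≈ 0.030) and the force rises to 10 N, so it is at the end stop. One slightly firmer nudge, then I'll retreat.

Call:
{"name": "move_arm", "arguments": {
  "motion": [0.05, 0, 0, 0, 0, 0, 1, 0.08, 0, 0, 0, 0, 0, 1, 0.08, 0, 0, 0, 0, 0, 1]
}}

```text
time_s: 22.93
tcp_pos: [0.5816, 0.1032, 0.0209]
ee_rot: [[0.26, -0.966, 0.003], [-0.966, -0.26, 0.004], [-0.003, -0.004, -1.0]]
wrist_force: [-5.3, 13.6, 2.6]
gripper_width: 0.002
```

Call:
{"name": "move_arm", "arguments": {
  "motion": [-0.05, 0, 0, 0, 0, 0, 1, -0.2, 0, 0, 0, 0, 0, 1, -0.4, 0, 0, 0, 0, 0, 1, -0.6, 0, 0, 0, 0, 0, 1, -0.7, 0, -0.4, 0, 0, 0, 1, -0.7, 0, -1.0, 0, 0, 0, 1, -0.7, 0, -1.8, 0, 0, 0, 1, -0.7, 0, -2.6, 0, 0, 0, 1, -0.7, 0, -3.2, 0, 0, 0, 1, -0.7, 0, -3.5, 0, 0, 0, 1, -0.7, 0, -3.5, 0, 0, 0, 1]
}}

```text
time_s: 23.85
tcp_pos: [0.5758, 0.1305, 0.1649]
ee_rot: [[0.261, -0.965, 0.01], [-0.965, -0.261, 0.006], [-0.004, -0.012, -1.0]]
wrist_force: [0.3, 0.3, -0.2]
gripper_width: 0.005
```

```bash
python3 shot.py w13; python3 - <<'E'
from h import *
s=imaging.capture('top');cv2.imwrite('pics/t13.png',cv2.resize(s[180:290,230:360],None,fx=6,fy=5.45,interpolation=cv2.INTER_CUBIC)); cv2.imwrite('pics/t13f.png',s)
E
```

```text
23.85 [0.57575476 0.1305307  0.16485794] [ 0.25013907  0.27554322 -0.15680294] [[0.2608, -0.9653, 0.0103], [-0.9654, -0.2608, 0.0065], [-0.0036, -0.0117, -0.9999]]
```

View pics/w13b.png

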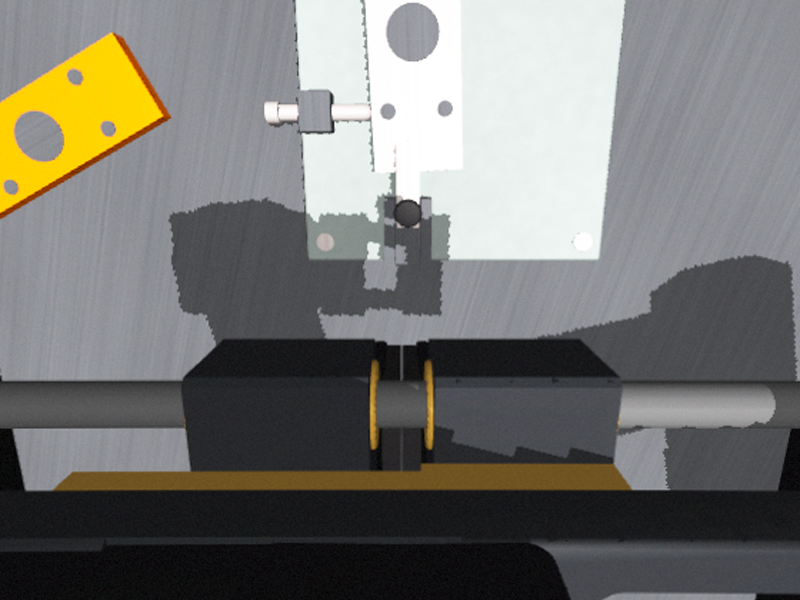

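View pics/t13f.png

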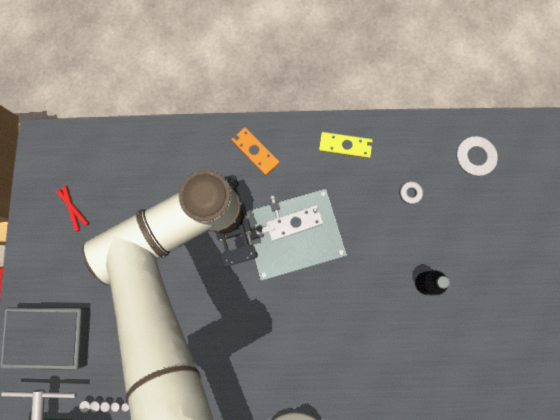

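```bash
python3 - <<'E'
from m import *
p=pickle.load(open('w13.pkl','rb'))
f=lambda a,b:((a+.5)*.7-.5,(b+.5)*.7-.5)
a=np.radians(105.05);ex=np.array([np.cos(a),np.sin(a)]);ey=np.array([-ex[1],ex[0]]);c=np.array([578.8,-6.4])
w=onz(p,f(408,213),.075)[:2]*1000-c;print('knob jig',w@ex,w@ey)
meas('w13.pkl',{(141,-13):(373,170),(141,42):(462,168),(66,42):(462,168-0)} if 0 else {(141,-13):(373,170),(141,42):(463,168)})
t=cv2.imread('pics/w13.png')[50:130,200:340]
cv2.imwrite('pics/w13c.png',cv2.resize(t,(770,440),interpolation=cv2.INTER_CUBIC))
E
```

```text
knob jig 88.29095174988805 -29.631244721231948
theta 0.02168699346208455 origin rel peg (jig) [-0.80411028  4.0324004 ] res 0.975500951336219
```

View pics/w13c.png

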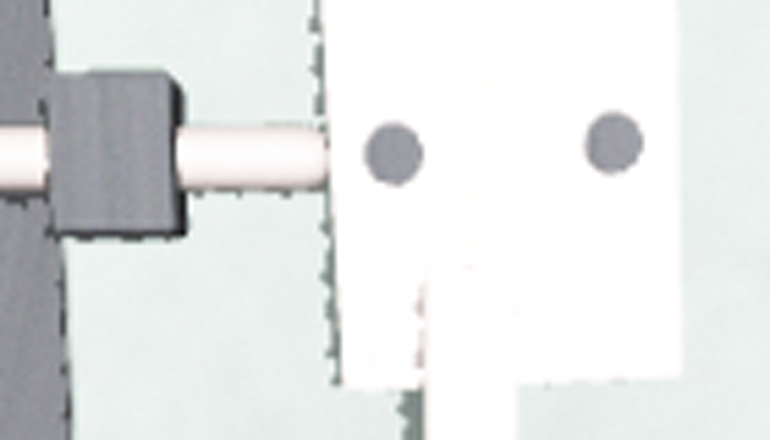

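View pics/t13.png

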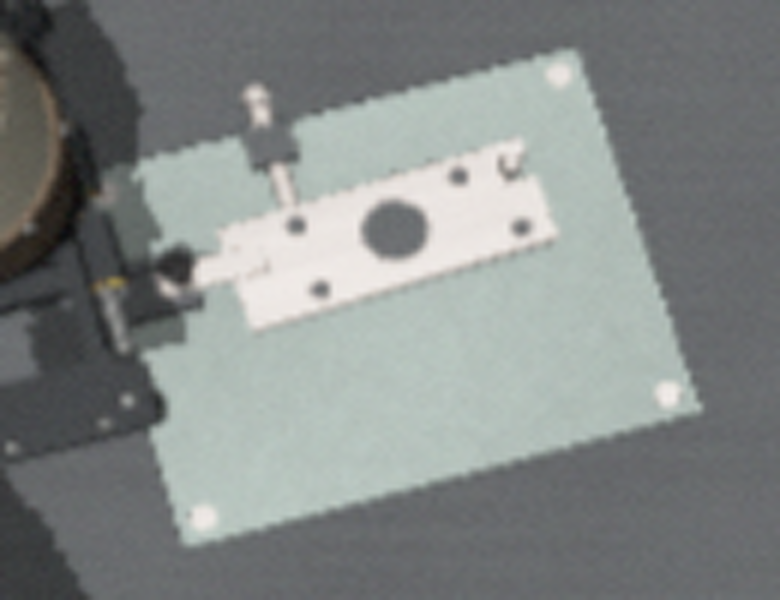

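The screw nose meets the plate edge with no visible gap, the tongue lies over the plate's end, and the knob is at jig x 88.3 (88.0 is home). The robot is clear, so I'm handing in.

```bash
python3 -c "
from station import r
print(r.finish_job())"
```

```text
the job is handed in; nothing more can be done
None
```

The plate is turned onto the stop screw with its notch still on the peg, and the keeper is fully home over its end. I handed the job in at about 24 s.

- **Plate:** I pushed the far corner clockwise from about 0.41 rad to 0.048 rad, where it met the screw. I held it there with a measured 10–11 N at the finger for about 0.7 s; I estimate 10–11 N on the screw, with no reading above that. After release, the notch was within about 0.5 mm of seated on the peg.
- **Keeper:** I pushed the knob to its end stop, where the force rose to about 14 N without further travel. The knob then measured 88.3 mm on the jig's x axis; fully home is 88.0 mm.
- **Final pictures:** The screw nose touches the plate edge with no visible gap, and the tongue lies over the plate. The wrench was hidden behind the arm in the last overhead picture, so I could not re-check it, but no move went near it on the bench. The bottle, bearing and both look-alike plates are where they started.

**Disagreements:**
- **Fingertips:** The real fingertips end 24.6 mm short of the stated TCP. My first approach passed over the plate without touching it. I confirmed the offset by touching the bare jig lightly (about 10 N) and corrected for it.
- **Last angle check:** A fit from only the two corners of the plate's far end, in the final wrist picture, gave 0.02 rad with a 1 mm residual. I trust the earlier four-corner fit of 0.048 rad more.

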